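# Unload the full bobbin and hold the winder's counter reset

### The job

The bobbin on the bench winder is full: slide it up off the spindle and stand it, without dropping it, in the empty bay of the blue tray with the other finished bobbins. Then take the yellow-handled reset pin from the wooden tool block, put its steel end through the round reset opening in the winder's panel (yellow mark around it) and hold the recessed red button fully down; finish with the pin in the gripper, still holding the button down. Leave everything else where it stands.

Things in the scene. Friction and masses are not known exactly. Their poses are not given: they have to be found in the camera images.
- winder: Bench winder, fixed box 280 (x) x 240 (y) mm, deck 112 mm above the table, grey panel along its front (-x) edge. Origin: centre of its underside; +x to its rear. On it: spindle at x 0, y +50 mm; traverse column 40 x 66 mm, 240 mm above the table, at x +108, y -40, its arm and pulley (162 to 170 mm high) reaching x +85, y +46; knob 14 mm high at x -20, y -85; display and keys under 8 mm high.
- spindle_tip (a point): Top end of the winder's upright steel spindle, 189 mm above the table; axes the winder's. The spindle is 10 mm in diameter (its last 7 mm taper) and stands 67 mm above the drive plate (54 mm across, top 122 mm above the table) on which the full bobbin rests. It turns freely about z.
- bobbin: The full bobbin on the winder's spindle: black flanges and copper winding, a ring 50 mm in diameter, 45 mm tall, with a 16 mm bore, about 0.25 kg. Origin: centre of its lower flange's underside; z along its axis, up.
- tray_bay (a point): Centre of the floor of the tray's empty bay, 3 mm above the table; axes the tray's. The blue tray (fixed, 247 x 90 mm, walls 4 mm thick, 16 mm high) has three bays in a row along its x, each 77 x 82 mm inside, 81 mm apart; the -x end bay is empty, the others (+81, +162 mm) hold bobbin_a and bobbin_b. Tray and tool block stand on opposite sides of the winder, either one on the left.
- bobbin_a: Finished bobbin, copper, in the tray's middle bay, same size and origin as the full bobbin. Leave alone.
- bobbin_b: Finished bobbin, brass-coloured wire, in the tray's far bay, same size and origin as the full bobbin. Leave alone.
- tool_block: Wooden tool block, fixed: 160 mm along its x, 60 mm along y, 50 mm high, with three holes (9 mm) in a row along its x, 52 mm apart, the middle one at its centre. Origin: centre of its underside. It holds the reset pin, the driver and the awl upright, in any order.
- reset_pin: Reset pin, upright in the block: straight steel shaft 6 mm in diameter, 45 mm long, end slightly rounded, below a round yellow handle 16 mm in diameter, 75 mm long; 45 g. Origin: centre of the shaft's free end; z along the tool to the handle's end. The shaft sits loosely in its 9 mm hole, the handle's shoulder on the block's top; it lifts straight out after 45 mm.
- driver: Screwdriver with a round black handle 16 mm in diameter, 115 mm long in all, upright in the tool block; origin and axes as the reset pin's. Leave alone.
- awl: Hand awl with a round dark wooden handle 16 mm in diameter, 110 mm long in all, upright in the tool block; origin and axes as the reset pin's. Leave alone.
- reset_opening (a point): Centre of the round reset opening at the panel's surface, 112 mm above the table: a vertical hole 14 mm in diameter, slightly chamfered, with a yellow ring mark 25 mm across. At x -85, y -60 mm in the winder's frame, same axes. The red button's top lies 16 mm below the panel's surface in it.
- reset_button_top (a point): Centre of the top of the recessed red button (11 mm in diameter); moves down with it.
- reset_button (a joint): How far the red button is pressed, m: 0 = out, 0.005 = fully down. A spring pushes it back: 2 N to start it, 4.5 N fully down.
- yellow_bottle: Yellow bottle, 62 mm in diameter, 150 mm tall; origin at the centre of its underside. Leave alone.
- white_bottle: White glue bottle with a blue band, 66 mm in diameter, 180 mm tall; origin at the centre of its underside. Leave alone.
- clear_cup: Clear plastic cup, 72 mm across the rim, 85 mm tall; origin at the centre of its underside. Leave alone.
- jar_lid: Upturned metal jar lid, 66 mm in diameter, 14 mm tall, lying beyond the winder; origin at the centre of its underside. Leave alone.

How it is judged:
By the outcome, as a careful person would: the job done as asked, in the order asked, and still so for the second after the job is handed in, while the arm keeps its last pose, push and grip.
It also fails if it takes over 67 s, if anything falls off the work surface, if the arm or the gripper's body presses on something with over 40 N, if the wrist force passes 120 N, or if a joint passes its speed limit or range.

### The arm

A 7-joint arm with a two-finger parallel gripper is mounted at the origin on the work surface. World frame = base frame: x ahead of the robot, y to its left, z up, the work surface at z = 0. Lengths are in m, angles in rad, forces in N, time in s.
With the tool pointing down it reaches from about 0.4 to 0.925 m from the base axis. Payload 4.1 kg.
Tool frame: the origin (TCP) lies midway between the tips of the shut fingers; the grasp point (between the pads) lies 19 mm behind it; y points along the fingers, x is the direction in which the jaws open and shut, and the axes are right-handed (so a half turn about y gives the same grasp; the last joint's range is limited). The gripper opens to 85 mm and grips with 20 to 120 N. Pads are 22 mm wide; open, the fingers measure 114 mm over their backs; the gripper's body (76 mm by 85 mm) begins 54 mm behind the grasp point. The pads swing forward as they close: fully open they stand 13 mm farther back than shut.
Start: joints at [-1.211, 0.398, 0.045, 1.537, -0.019, 1.207, -0.051], TCP at [0.288, 0.583, 0.231] pointing down, gripper open.
Joint ranges: [-2.82, 2.82], [-0.49, 2.23], [-1.37, 1.46], [0, 2.46], [-1.36, 4.5], [0.23, 2], [-2.94, 2.94]. Speed limits (rad/s): [2.57, 2.57, 3.14, 3.14, 3.14, 3.14, 3.14].

### API

Orientations are given as [roll, pitch, yaw] about the fixed x, y, z axes, in that order (R = Rz(yaw) Ry(pitch) Rx(roll)).
In Python, from bench import status, viewer, bot, nets gives the robot as it stands. The module is installed in compiled form; this text tells all that it offers.
- The arm moves only by the tool jog_arm, never from a script. Its argument "rows" is a list that holds one entry, the list of rows, each a list of 4 numbers: the shift along the tool's x, y, z in cm, then the turn about the tool's y in rad. In form: [[[dx, dy, dz, twist], ...]]. A call has exactly 5 rows; each row shifts and turns the pose as measured when the row begins, along the tool's axes as they then stand; what a row does not reach is not made up. A row lasts 1/8 s, in which the tool goes at most 62.5 mm and 10.7 degrees, less where a joint would pass 70% of its speed; a pose out of reach is approached as far as the arm can. A call with a gripper value outside its range is refused whole. "claw" is the closure, from 0 (fully open) to 1 (shut), set as the call begins (left out, the last holds). The fingers move at their own pace and stop on an object; "force" is the grip in N (left out, the last holds). Time passes only in rows, so rows that do not move let the fingers close, or fill a call up. It gives the time, the measured TCP pose, the force and the opening at its end, in the units of the state.
- status.state(): the state, without advancing time (a new reading comes with each control period).
- viewer.grab_frame(name): name is "scene" or "top" or "wrist"; returns a dict with "color" (384x512x3 uint8, red, green, blue), "z_map" (384x512 float32, m along the optical axis (not along the pixel's ray), 0 where there is no reading), "fx", "fy", "cx", "cy" (pixels), "R" (3x3) and "t" (3): a world point X has camera coordinates R X + t; the wrist camera has in their place "T_tool_cam" (4x4, takes a point from camera to tool coordinates, whose origin is the TCP and whose axes are the tool frame's). Camera axes: x right, y down, z forward; pixel columns grow to the right and rows downward; lengths in m; the calibration is good to about 2 mm. A picture is of the moment at which its call begins: read the wrist's pose just before it.
- bot.job_done(): hands the job in, once; it reports no verdict.
Trained networks look in a picture, given as the dict that the camera call returned (one of the last four; its "shot" number tells which), for a name from the list of things; names that differ only in an ending like _2 or _b are one class to them, and where a whole thing is asked for, a point or a joint stands for the part that bears it (a point fixed in the world has none). Each returns a list of dicts, best first, with "p" (0 to 1); they miss things now and then, are a little off and sometimes report something else, mostly with a low value. They report only what shows in the picture. A call takes as long as a camera call.
- nets.trace(picture, target): "mask" (384x512 bool, what is visible of it) and "uv" ([column, row] in pixels, amid what is visible of it).
The state is a dict: "time_s": time; "joint_positions": joint angles; "joint_velocities": joint speeds; "tau": joint torques, N m; "tool_pos": TCP position; "tcp_rot": TCP orientation; "contact_force": force on the tool from outside, world axes, zero at the start; "wrist_torque": the same for the moment, N m; "gripper_width": opening from 0.0 (shut) to 1.0 (fully open).
Only numpy, scipy, OpenCV 4.12 (cv2) and the standard library are available. Lean on these libraries where they do the work, as an engineer would, in place of code of your own. Each camera call takes 0.05 s, during which the arm holds its last target.

## Working session

There is one attempt and no reset: what is moved stays moved. The work goes in short steps, Python scripts to look and compute and a tool call to move; the robot and the scene stay as the last step left them, time stands still between calls to the robot, and variables do not carry over. Pictures are saved under pics/ and viewed, and the job is handed in when it is done.

Besides the shell and the picture viewer there is one more tool, called after "Emit:" by a JSON object that holds its "name" and its "arguments". jog_arm: Moves the arm, as the interface text tells. Its arguments: {"type":"object","properties":{"rows":{"type":"array"},"claw":{"type":"number"},"force":{"type":"number"}},"required":["rows"]}

```bash
mkdir -p pics; ls; cat > h.py <<'E'
import numpy as np, cv2
from bench import status, viewer, bot, nets
def save(f,name,scale=1.5):
    cv2.imwrite('pics/'+name,cv2.resize(f['color'][:,:,::-1],None,fx=scale,fy=scale))
def world(f,mask=None):
    z=f['z_map']; v,u=np.mgrid[:z.shape[0],:z.shape[1]]
    P=np.stack([(u-f['cx'])/f['fx']*z,(v-f['cy'])/f['fy']*z,z],-1)
    if 'R' in f: P=(P-f['t'])@f['R']
    return P
E
python3 - <<'E'
from h import *
s=status.state()
for k,v in s.items(): print(k,np.round(v,4))
for n in ['scene','top','wrist']:
    f=viewer.grab_frame(n); save(f,n+'0.png'); print(n,[f[k] for k in('fx','fy','cx','cy')])
    if 'R' in f: print(np.round(f['R'],3),f['t'])
    else: print(np.round(f['T_tool_cam'],4))
E
```

```text
pics
time_s 0.0
joint_positions [-1.211   0.3992  0.045   1.5379 -0.0187  1.2069 -0.0507]
joint_velocities [ 0.0003  0.0004 -0.0004 -0.0005 -0.0015 -0.0013 -0.0002]
tau [-1.00000e-04 -4.75130e+01  1.36460e+00 -2.54218e+01  1.15000e-02
  9.40000e-03 -0.00000e+00]
tool_pos [0.2876 0.5822 0.2303]
tcp_rot [-1.5709  0.0019  1.1121]
contact_force [0.0304 0.1395 0.9243]
wrist_torque [-0.0297  0.0112 -0.    ]
gripper_width 0.9955
scene [354.98273506995594, 354.98273506995594, 260.6800237924696, 186.55480736502165]
[[-0.446  0.895 -0.015]
 [ 0.648  0.311 -0.695]
 [-0.618 -0.32  -0.719]] [ 0.27026738 -0.2976587   1.47256279]
top [432.85360509632, 432.85360509632, 262.13211121077757, 186.23965046206536]
[[-0.025 -1.    -0.016]
 [-0.997  0.026 -0.075]
 [ 0.075  0.014 -0.997]] [0.03707571 0.6170124  1.6208657 ]
wrist [312.43227945513155, 312.43227945513155, 254.89317593328298, 194.15530137762536]
[[ 1.000e+00  1.500e-03  1.000e-04  1.000e-04]
 [ 4.000e-04 -3.280e-01  9.447e-01 -1.424e-01]
 [ 1.400e-03 -9.447e-01 -3.280e-01  8.370e-02]
 [ 0.000e+00  0.000e+00  0.000e+00  1.000e+00]]
```

View pics/scene0.png

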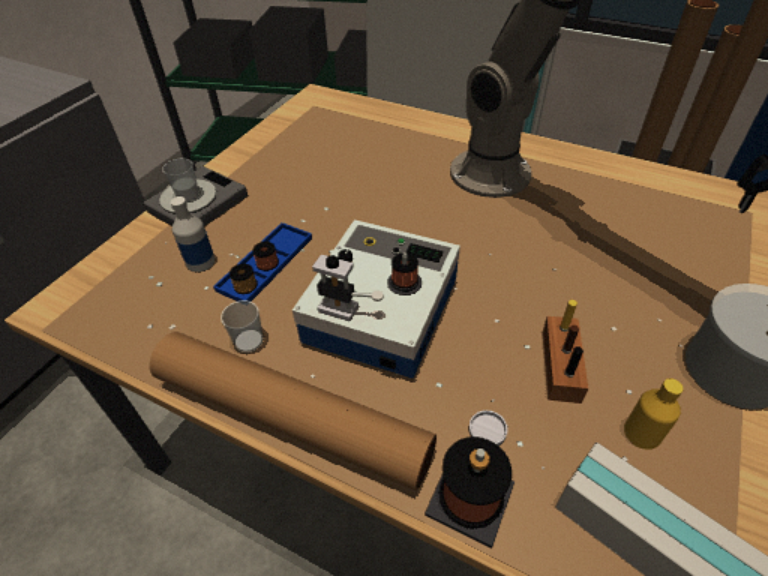

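View pics/top0.png

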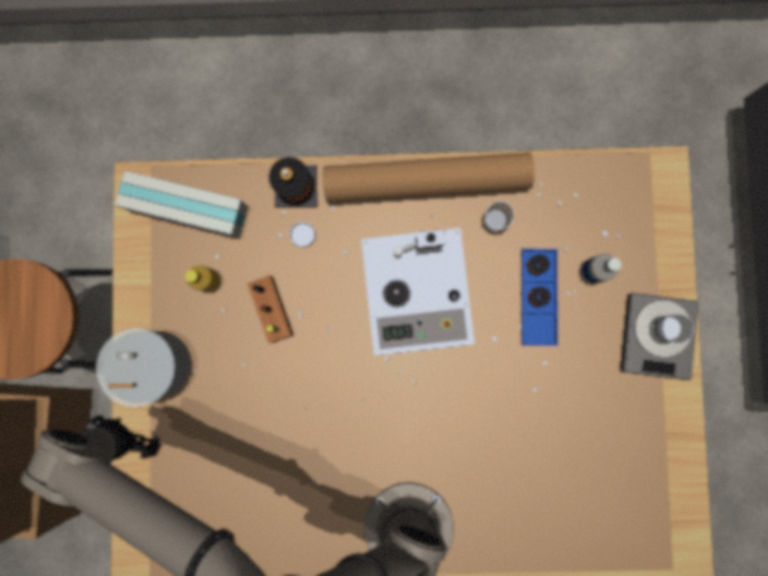

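View pics/wrist0.png

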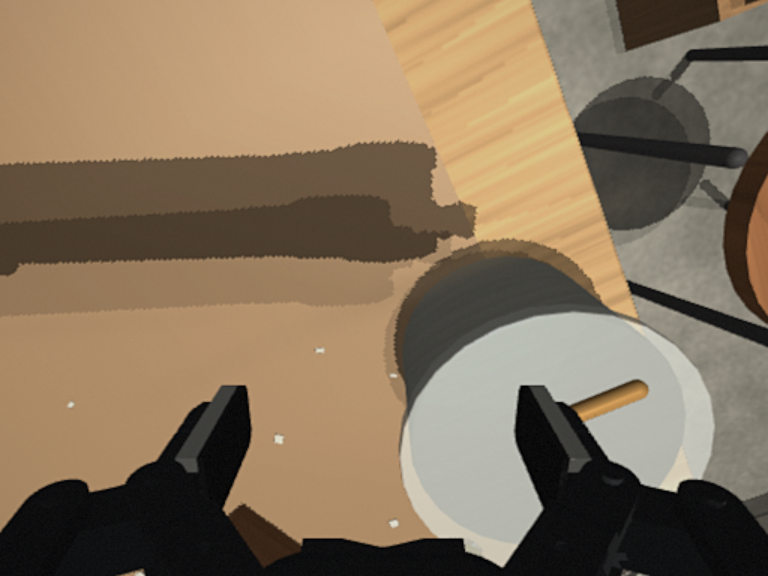

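The scene and top views show the winder mid-table, around (417,292) in the enlarged top picture. The tray is on the robot's right at (538,298), with its empty bay nearest the robot. The tool block is on the left at (268,308), with the yellow pin nearest the robot.

```bash
cat > m1.py <<'E'
from h import *
for n in ['top','scene']:
    f=viewer.grab_frame(n); P=world(f)
    print(n)
    for t in ['winder','bobbin','tray_bay','tool_block','reset_pin','driver','awl','white_bottle','clear_cup','yellow_bottle','jar_lid','reset_opening','bobbin_a']:
        for d in nets.trace(f,t)[:4]:
            m=d['mask']&(f['z_map']>0); Q=P[m]
            if len(Q)<3: print(t,round(d['p'],2),'few',d['uv']);continue
            print(t,round(float(d['p']),2),np.round(d['uv'],1),m.sum(),'med',np.round(np.median(Q,0),4),'lo',np.round(np.percentile(Q,3,0),3),'hi',np.round(np.percentile(Q,97,0),3))
    np.savez(n+'.npz',P=P,c=f['color'],z=f['z_map'],R=f['R'],t=f['t'],K=[f['fx'],f['fy'],f['cx'],f['cy']])
E
python3 m1.py
```

```text
top
winder 0.93 [282.6 192.1] 4890 med [ 0.5806 -0.041   0.1116] lo [ 0.451 -0.15   0.105] hi [0.708 0.073 0.224]
bobbin 0.72 [263.  196.6] 173 med [0.5771 0.0112 0.1655] lo [ 0.555 -0.01   0.118] hi [0.601 0.034 0.183]
bobbin 0.65 [363.3 175. ] 179 med [ 0.6438 -0.3458  0.0456] lo [ 0.622 -0.379  0.001] hi [ 0.667 -0.321  0.054]
bobbin 0.59 [356.7 198.7] 192 med [ 0.5646 -0.342   0.0452] lo [ 0.541 -0.368 -0.   ] hi [ 0.589 -0.319  0.053]
tray_bay 0.68 [357.7 204.3] 1228 med [ 0.5379 -0.3475  0.0032] lo [ 0.447 -0.392 -0.005] hi [ 0.683 -0.303  0.019]
tool_block 0.55 [183.5 204.1] 681 med [0.5506 0.3266 0.0489] lo [0.476 0.287 0.013] hi [0.622 0.374 0.057]
tool_block 0.25 [331.9 147.2] 352 med [ 0.7722 -0.2515  0.0221] lo [ 0.734 -0.28  -0.004] hi [ 0.799 -0.214  0.088]
white_bottle 0.65 [399.6 180.9] 413 med [ 0.6242 -0.4722  0.1184] lo [ 0.598 -0.502  0.014] hi [ 0.656 -0.455  0.181]
clear_cup 0.58 [334.  146.4] 306 med [ 0.7727 -0.2513  0.0248] lo [ 0.734 -0.276 -0.002] hi [ 0.797 -0.214  0.088]
yellow_bottle 0.56 [136.9 186.1] 330 med [0.6253 0.4806 0.0993] lo [0.601 0.464 0.01 
[... 2662 characters left out ...]
] hi [0.559 0.343 0.116]
jar_lid 0.67 [324.1 279.8] 431 med [0.7387 0.2543 0.0036] lo [0.714 0.225 0.   ] hi [0.766 0.284 0.016]
reset_opening 0.61 [252.5 199.4] 7370 med [ 0.6645 -0.0194  0.1115] lo [ 0.455 -0.139  0.028] hi [0.729 0.091 0.225]
reset_opening 0.52 [160.9 216. ] 747 med [ 0.768  -0.2408  0.0562] lo [ 0.735 -0.276  0.004] hi [ 0.8   -0.209  0.085]
bobbin_a 0.75 [268.7 179.9] 311 med [0.5936 0.0227 0.1601] lo [ 0.566 -0.003  0.125] hi [0.603 0.039 0.169]
bobbin_a 0.71 [178.4 169. ] 263 med [ 0.5744 -0.3323  0.0406] lo [ 0.545 -0.361  0.004] hi [ 0.59  -0.317  0.05 ]
bobbin_a 0.68 [163.  185.7] 293 med [ 0.6539 -0.3328  0.0399] lo [ 0.626 -0.363  0.003] hi [ 0.67  -0.318  0.05 ]
```

```bash
cat > m2.py <<'E'
from h import *
for n in ['top','scene']:
    d=np.load(n+'.npz'); P=d['P']; c=d['c'].astype(int)
    ok=d['z']>0
    def box(x0,x1,y0,y1,z0,z1): return ok&(P[...,0]>x0)&(P[...,0]<x1)&(P[...,1]>y0)&(P[...,1]<y1)&(P[...,2]>z0)&(P[...,2]<z1)
    def rect(m): return cv2.minAreaRect(P[m][:,:2].astype(np.float32)*1000)
    print(n,'deck',rect(box(.4,.75,-.2,.12,.106,.117)))
    blue=(c[...,2]>c[...,0]+25)
    print('tray',rect(box(.4,.75,-.45,-.25,-.002,.022)&blue))
    print('block',rect(box(.44,.66,.26,.40,.043,.054)&True))
    m=box(.54,.62,-.03,.05,.160,.173); 
    if m.sum()>5: print('bobbin top',m.sum(),cv2.minEnclosingCircle(P[m][:,:2].astype(np.float32)*1000), np.median(P[m],0))
    m=box(.54,.62,-.03,.05,.176,.195); print('spindle',m.sum(),np.median(P[m],0) if m.sum() else '', P[m][:,2].max() if m.sum() else '')
    yel=(c[...,0]>c[...,2]*1.6)&(c[...,1]>c[...,2]*1.4)&(c[...,0]>70)
    m=yel&box(.4,.56,-.18,0,.1,.12); print('ring',m.sum(),P[m].mean(0) if m.sum() else '', P[m].min(0),P[m].max(0))
    for (x,y) in [(.505,.316),(.555,.334),(.605,.352)]:
        m=box(x-.02,x+.02,y-.02,y+.02,.1,.14)
        if m.sum()>2: print('tool',m.sum(),np.median(P[m],0),P[m].max(0),P[m].min(0))
    for (x,y) in [(.565,-.342),(.644,-.343)]:
        m=box(x-.035,x+.035,y-.035,y+.035,.043,.06); print('bob',m.sum(),cv2.minEnclosingCircle(P[m][:,:2].astype(np.float32)*1000))
E
python3 m2.py
```

```text
top deck ((581.9598388671875, -36.892333984375), (280.5058898925781, 240.21669006347656), 5.0906662940979)
tray ((566.9261474609375, -347.0517883300781), (89.35919189453125, 241.66836547851562), 87.87088775634766)
block ((549.8511962890625, 333.3266906738281), (159.68716430664062, 61.35765838623047), 18.946210861206055)
bobbin top 143 ((577.030029296875, 13.364835739135742), 24.92050552368164) [0.57943865 0.01349863 0.16567311]
spindle 7 [0.57845932 0.01353523 0.19120321] 0.19343576362758996
ring 9 [ 0.50614031 -0.10101451  0.11006899] [ 0.49762972 -0.10902097  0.10688052] [ 0.51219011 -0.09431788  0.11567206]
tool 22 [0.5009443  0.3141494  0.12357895] [0.50810001 0.3234172  0.13107945] [0.4937412  0.30893406 0.10046013]
tool 17 [0.55131927 0.33130679 0.11244734] [0.55525991 0.33924634 0.11823695] [0.54412434 0.32634893 0.10059894]
tool 18 [0.59846512 0.34784838 0.11593911] [0.60657291 0.35538519 0.12380971] [0.59118484 0.34377498 0.10035285]
bob 117 ((563.8649291992188, -343.1361999511719), 26.071067810058594)
bob 107 ((645.5984497070312, -344.1829833984375), 25.20812225341797)
scen
[... 394 characters left out ...]
2) [0.58233889 0.01927014 0.16680352]
spindle 16 [0.57959188 0.01611651 0.18293927] 0.1900304019779903
ring 30 [ 0.50154609 -0.10157189  0.11143123] [ 0.48939055 -0.11388407  0.10150426] [ 0.51416037 -0.08819241  0.11499041]
tool 54 [0.50693303 0.31890651 0.11638045] [0.51322186 0.32638558 0.12569641] [0.49502573 0.31139975 0.10048287]
tool 41 [0.55570504 0.33625367 0.11333423] [0.5592261  0.34347635 0.11773343] [0.54682197 0.32816802 0.10018791]
tool 57 [0.60485123 0.35261281 0.11742203] [0.60912523 0.3606286  0.12216098] [0.59231382 0.34503444 0.10010362]
bob 124 ((566.6173095703125, -342.5026550292969), 27.471616744995117)
bob 139 ((648.5899658203125, -342.38330078125), 26.28936195373535)
```

Everything located consistently. The winder is at about (0.582,-0.036) with 5° of yaw, the empty bay at about (0.486,-0.343) and the pin at about (0.503,0.316). Next, a planning helper, then the approach.

```bash
cat > plan.py <<'E'
import sys
from h import *
from scipy.spatial.transform import Rotation as Ro
def pose():
    s=status.state(); return np.array(s['tool_pos']),Ro.from_euler('xyz',s['tcp_rot']),s
def plan(target,yawdeg=None,n=5):
    p,R,s=pose(); yaw=s['tcp_rot'][2]
    tw=0 if yawdeg is None else -((np.deg2rad(yawdeg)-yaw+np.pi)%(2*np.pi)-np.pi)
    print('t',round(s['time_s'],3),'p',np.round(p,4),'rpy',np.round(s['tcp_rot'],4),'F',np.round(s['contact_force'],2),'w',round(s['gripper_width'],3),'twist left',round(tw,3))
    d=(np.array(target)-p)
    step=d/n; L=np.linalg.norm(step); 
    if L>.0615: step*=.0615/L
    rows=[];Rk=R
    for k in range(n):
        t=np.clip(tw,-.18,.18); tw-=t
        rows.append([round(float(x),2) for x in Rk.inv().apply(step)*100]+[round(float(t),3)])
        Rk=Rk*Ro.from_rotvec([0,t,0])
    print(rows)
if __name__=='__main__':
    a=[float(x) for x in sys.argv[1:]]
    plan(a[:3],a[3] if len(a)>3 else None,int(a[4]) if len(a)>4 else 5)
E
python3 plan.py .5777 .0145 .26 93
```

```text
t 1.55 p [0.2879 0.5829 0.2314] rpy [-1.5708e+00 -2.0000e-04  1.1121e+00] F [-0.23 -0.17  0.62] w 0.999 twist left -0.511
[[-3.67, -0.28, -4.93, -0.18], [-4.49, -0.28, -4.19, -0.18], [-5.17, -0.28, -3.32, -0.151], [-5.61, -0.28, -2.5, 0.0], [-5.61, -0.28, -2.5, 0.0]]
```

Emit:
{"name": "jog_arm", "arguments": {"rows": [[[-3.7,-0.3,-4.9,-0.18],[-4.5,-0.3,-4.2,-0.18],[-5.2,-0.3,-3.3,-0.15],[-5.6,-0.3,-2.5,0],[-5.6,-0.3,-2.5,0]]], "claw": 0, "force": 60}}

```text
time_s: 2.17
tool_pos: [0.4288, 0.3099, 0.2457]
tcp_rot: [-1.571, -0.004, 1.645]
contact_force: [1.2, -0.6, 0.8]
gripper_width: 0.999
```

```bash
python3 plan.py .5777 .0145 .26 93
```

```text
t 2.175 p [0.4288 0.3099 0.2457] rpy [-1.5714 -0.0035  1.6447] F [ 1.22 -0.58  0.81] w 0.999 twist left 0.022
[[-5.68, -0.28, -2.35, 0.022], [-5.62, -0.28, -2.47, 0.0], [-5.62, -0.28, -2.47, 0.0], [-5.62, -0.28, -2.47, 0.0], [-5.62, -0.28, -2.47, 0.0]]
```

Emit:
{"name": "jog_arm", "arguments": {"rows": [[[-5.7,-0.3,-2.4,0.02],[-5.6,-0.3,-2.5,0],[-5.6,-0.3,-2.5,0],[-5.6,-0.3,-2.5,0],[-5.6,-0.3,-2.5,0]]]}}

```text
time_s: 2.8
tool_pos: [0.5705, 0.0321, 0.2619]
tcp_rot: [-1.577, -0.006, 1.625]
contact_force: [1.5, 1.2, -0.3]
gripper_width: 1.004
```

```bash
python3 plan.py .5777 .0145 .26 93; python3 - <<'E'
from h import *
from plan import pose
p,R,s=pose(); f=viewer.grab_frame('wrist'); save(f,'w1.png')
P=world(f); T=f['T_tool_cam']; W=R.apply((P.reshape(-1,3)@T[:3,:3].T+T[:3,3])).reshape(P.shape)+p
np.savez('w1.npz',W=W,c=f['color'],z=f['z_map'])
ok=f['z_map']>0
def box(x0,x1,y0,y1,z0,z1): return ok&(W[...,0]>x0)&(W[...,0]<x1)&(W[...,1]>y0)&(W[...,1]<y1)&(W[...,2]>z0)&(W[...,2]<z1)
m=box(.54,.62,-.03,.05,.16,.172); print(m.sum(),cv2.minEnclosingCircle(W[m][:,:2].astype(np.float32)*1000),np.median(W[m],0))
m=box(.56,.60,-.01,.04,.175,.195); print(m.sum(),np.median(W[m],0),W[m].max(0),W[m].min(0))
E
```

```text
t 2.8 p [0.5705 0.0321 0.2619] rpy [-1.5766 -0.0063  1.6251] F [ 1.51  1.19 -0.3 ] w 1.004 twist left 0.002
[[-0.36, 0.04, -0.12, 0.002], [-0.36, 0.04, -0.13, 0.0], [-0.36, 0.04, -0.13, 0.0], [-0.36, 0.04, -0.13, 0.0], [-0.36, 0.04, -0.13, 0.0]]
2603 ((580.258544921875, 13.977197647094727), 25.362674713134766) [0.57758654 0.01445139 0.16694276]
171 [0.57786264 0.01439566 0.18463878] [0.58452409 0.0190458  0.19043256] [0.57504884 0.00959639 0.17520039]
```

View pics/w1.png

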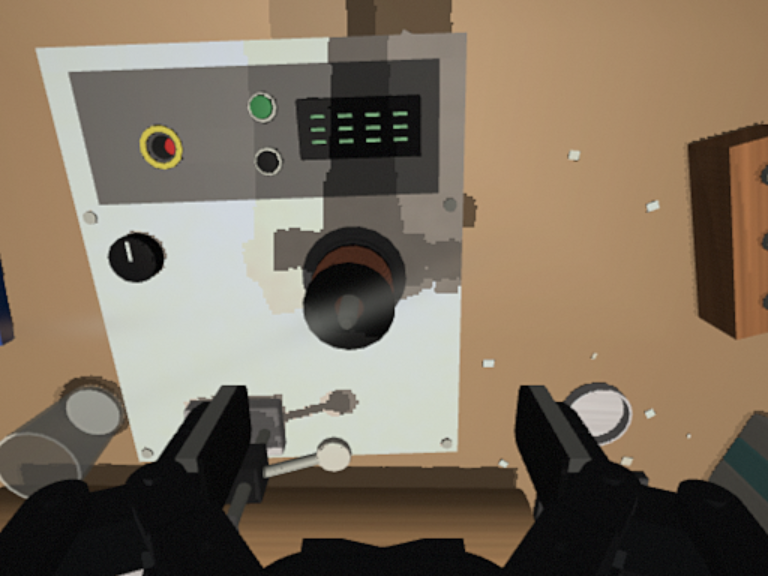

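The wrist view shows the bobbin with its spindle at (348,300), and the yellow ring with the red button at (161,147). The bobbin measures (0.578,0.014), which agrees with the other cameras. I'll align and descend.

```bash
python3 - <<'E'
from h import *
d=np.load('w1.npz'); W=d['W'];c=d['c'].astype(int)
yel=(c[...,0]>c[...,2]*1.8)&(c[...,1]>c[...,2]*1.6)&(c[...,0]>120)
m=yel&(abs(W[...,2]-.112)<.006)&(W[...,1]<-.07)&(W[...,0]<.54)&(d['z']>0)
Q=W[m]; print(m.sum(),Q.mean(0),cv2.minEnclosingCircle(Q[:,:2].astype(np.float32)*1000))
v,u=np.nonzero(m); 
E
python3 plan.py .5785 .0143 .22 93
```

```text
325 [ 0.50506589 -0.10261784  0.11281426] ((505.03594970703125, -102.96904754638672), 12.645136833190918)
t 2.85 p [0.5737 0.0206 0.2627] rpy [-1.5808  0.0022  1.6125] F [ 3.38 -7.27  2.48] w 0.995 twist left -0.011
[[-0.13, 0.85, -0.08, -0.011], [-0.13, 0.85, -0.08, 0.0], [-0.13, 0.85, -0.08, 0.0], [-0.13, 0.85, -0.08, 0.0], [-0.13, 0.85, -0.08, 0.0]]
```

Emit:
{"name": "jog_arm", "arguments": {"rows": [[[-0.4,0.4,-0.3,-0.01],[-0.2,0.8,-0.1,0],[0,1.0,0,0],[0,1.0,0,0],[0,1.0,0,0]]]}}

```text
time_s: 3.48
tool_pos: [0.5776, 0.0181, 0.2176]
tcp_rot: [-1.58, -0.0, 1.627]
contact_force: [0.2, -0.8, 0.4]
gripper_width: 1.003
```

```bash
python3 plan.py .5785 .0143 .135 93
```

```text
t 3.475 p [0.5776 0.0181 0.2176] rpy [-1.5797e+00 -1.0000e-04  1.6267e+00] F [ 0.25 -0.75  0.38] w 1.003 twist left 0.004
[[-0.08, 1.65, 0.0, 0.004], [-0.08, 1.65, 0.0, 0.0], [-0.08, 1.65, 0.0, 0.0], [-0.08, 1.65, 0.0, 0.0], [-0.08, 1.65, 0.0, 0.0]]
```

Emit:
{"name": "jog_arm", "arguments": {"rows": [[[-0.4,1.4,-0.1,0],[-0.1,1.7,0,0],[0,1.8,0,0],[0,1.7,0,0],[0,1.2,0,0]]]}}

```text
time_s: 4.1
tool_pos: [0.5788, 0.0135, 0.1333]
tcp_rot: [-1.578, -0.0, 1.628]
contact_force: [0.2, 0.2, -0.1]
gripper_width: 1.0
```

```bash
python3 plan.py .5785 .0143 .135 93 2
```

```text
t 4.1 p [0.5788 0.0135 0.1333] rpy [-1.5779e+00 -1.0000e-04  1.6280e+00] F [ 0.17  0.15 -0.1 ] w 1.0 twist left 0.005
[[0.04, -0.08, 0.01, 0.005], [0.04, -0.08, 0.01, 0.0]]
```

Emit:
{"name": "jog_arm", "arguments": {"rows": [[[0.1,-0.1,0,0],[0,0,0,0],[0,0,0,0],[0,0,0,0],[0,0,0,0]]], "claw": 1, "force": 60}}

```text
time_s: 4.72
tool_pos: [0.5787, 0.0146, 0.1342]
tcp_rot: [-1.578, -0.0, 1.628]
contact_force: [0.8, 0.2, -2.8]
gripper_width: 0.565
```

Emit:
{"name": "jog_arm", "arguments": {"rows": [[[0,0,0,0],[0,0,0,0],[0,0,0,0],[0,-0.4,0,0],[0,-0.8,0,0]]]}}

```text
time_s: 5.35
tool_pos: [0.5778, 0.0145, 0.146]
tcp_rot: [-1.576, 0.0, 1.628]
contact_force: [-0.3, -0.6, -2.6]
gripper_width: 0.566
```

```bash
python3 plan.py .5785 .0143 .22 93; python3 - <<'E'
from h import *
f=viewer.grab_frame('wrist'); save(f,'w2.png')
E
```

```text
t 5.35 p [0.5778 0.0145 0.146 ] rpy [-1.5757e+00  2.0000e-04  1.6280e+00] F [-0.29 -0.55 -2.58] w 0.566 twist left 0.005
[[-0.01, -1.48, -0.02, 0.005], [-0.01, -1.48, -0.02, 0.0], [-0.01, -1.48, -0.02, 0.0], [-0.01, -1.48, -0.02, 0.0], [-0.01, -1.48, -0.02, 0.0]]
```

View pics/w2.png

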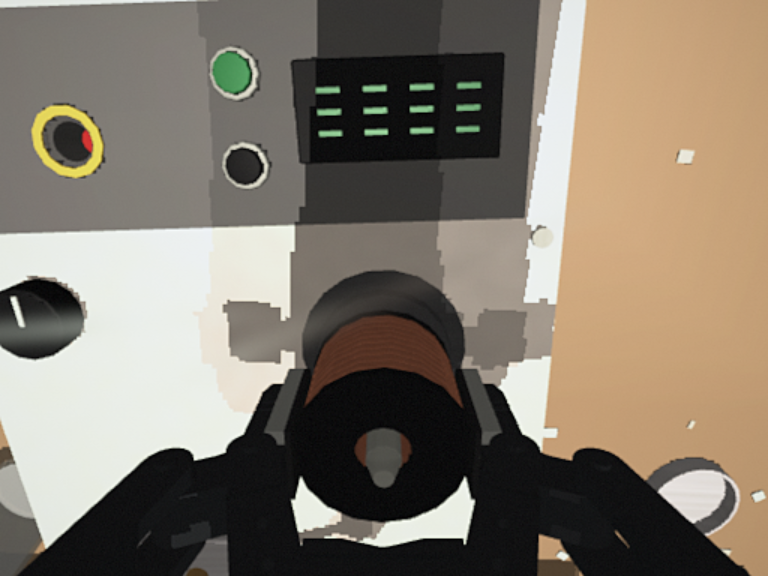

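The bobbin sits squarely between the pads, with the spindle centred in the bore at (385,450), and about 2.6 N of weight is carried. I'll lift straight up.

Emit:
{"name": "jog_arm", "arguments": {"rows": [[[0,-1.5,0,0],[0,-1.6,0,0],[0,-1.8,0,0],[0,-2.0,0,0],[0,-2.0,0,0]]]}}

```text
time_s: 6.02
tool_pos: [0.5781, 0.0142, 0.2432]
tcp_rot: [-1.58, -0.0, 1.627]
contact_force: [-0.7, 0.1, -1.6]
gripper_width: 0.565
```

```bash
python3 plan.py .4856 -.3427 .25 88
```

```text
t 6.025 p [0.5781 0.0142 0.2432] rpy [-1.5801e+00 -3.0000e-04  1.6275e+00] F [-0.73  0.15 -1.57] w 0.565 twist left 0.092
[[-5.86, -0.13, 1.88, 0.092], [-6.0, -0.13, 1.33, 0.0], [-6.0, -0.13, 1.33, 0.0], [-6.0, -0.13, 1.33, 0.0], [-6.0, -0.13, 1.33, 0.0]]
```

Emit:
{"name": "jog_arm", "arguments": {"rows": [[[-2.5,-0.2,0.7,0.03],[-4.0,-0.2,1.2,0.03],[-5.0,0,1.3,0.03],[-5.0,0,1.2,0],[-5.0,0,1.2,0]]]}}

```text
time_s: 6.65
tool_pos: [0.5197, -0.2066, 0.2506]
tcp_rot: [-1.587, -0.002, 1.538]
contact_force: [1.0, -0.1, -1.3]
gripper_width: 0.56
```

```bash
python3 plan.py .4856 -.3427 .22 88
```

```text
t 6.65 p [ 0.5197 -0.2066  0.2506] rpy [-1.5867 -0.0019  1.5381] F [ 0.95 -0.1  -1.33] w 0.56 twist left 0.002
[[-2.74, 0.6, 0.6, 0.002], [-2.74, 0.6, 0.6, 0.0], [-2.74, 0.6, 0.6, 0.0], [-2.74, 0.6, 0.6, 0.0], [-2.74, 0.6, 0.6, 0.0]]
```

Emit:
{"name": "jog_arm", "arguments": {"rows": [[[-4.0,0.3,1.0,0],[-3.6,0.6,0.9,0],[-2.2,0.6,0.6,0],[-0.8,0.6,0.3,0],[0,0.4,0,0]]]}}

```text
time_s: 7.28
tool_pos: [0.4779, -0.3257, 0.2261]
tcp_rot: [-1.585, 0.002, 1.518]
contact_force: [0.6, -0.3, -1.4]
gripper_width: 0.563
```

```bash
cat > m3.py <<'E'
from h import *
from plan import pose
p,R,s=pose(); f=viewer.grab_frame('wrist'); save(f,'w3.png'); print(p,s['tcp_rot'])
g=viewer.grab_frame('top'); save(g,'t3.png')
P=world(f); T=f['T_tool_cam']; W=R.apply((P.reshape(-1,3)@T[:3,:3].T+T[:3,3])).reshape(P.shape)+p
np.savez('w3.npz',W=W,c=f['color'],z=f['z_map'])
E
python3 m3.py; python3 plan.py .4856 -.3427 .12 88
```

```text
[ 0.47793973 -0.3257483   0.22608097] [-1.58526742  0.00184961  1.51816836]
t 7.375 p [ 0.4788 -0.3242  0.2258] rpy [-1.5850e+00  1.0000e-03  1.5208e+00] F [ 0.52  1.17 -2.02] w 0.562 twist left -0.015
[[-0.36, 2.12, -0.12, -0.015], [-0.36, 2.12, -0.12, 0.0], [-0.36, 2.12, -0.12, 0.0], [-0.36, 2.12, -0.12, 0.0], [-0.36, 2.12, -0.12, 0.0]]
```

View pics/w3.png

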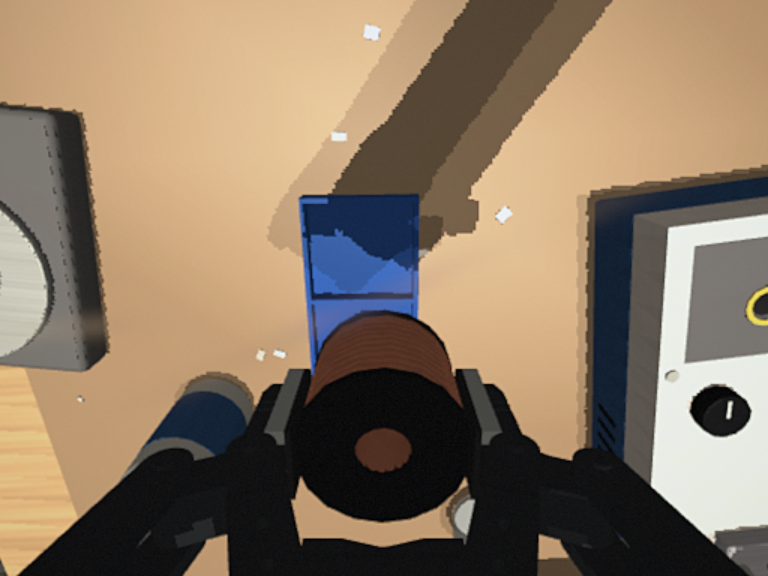

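```bash
python3 - <<'E'
from h import *
d=np.load('w3.npz'); W=d['W'];c=d['c'].astype(int)
b=(c[...,2]>c[...,0]+25)&(d['z']>0)&(W[...,0]<.56)&(W[...,1]<-.28)&(W[...,1]>-.42)
fl=b&(W[...,2]<.008); top=b&(W[...,2]>.013)
print('all',W[b].min(0),W[b].max(0)); print(np.percentile(W[fl],[1,99],axis=0))
for lo in np.arange(.44,.56,.01):
    m=b&(W[...,0]>lo)&(W[...,0]<lo+.01)
    if m.sum(): 
        q=np.percentile(W[m][:,1],[0.5,99.5]); print(round(lo,2),m.sum(),q.round(4),q.mean().round(4))
m=top&(W[...,0]<.46); print('front wall',np.percentile(W[m][:,0],[1,99]))
m=top&(W[...,0]>.51)&(W[...,0]<.545)&(abs(W[...,1]+.345)<.03); print('divider',m.sum(),np.percentile(W[m][:,0],[1,99]) if m.sum() else '')
E
```

```text
all [ 0.44285461 -0.39167739 -0.00109209] [ 0.55984957 -0.29857891  0.22909687]
[[ 0.44566573 -0.386093    0.0012267 ]
 [ 0.55409574 -0.30421676  0.00655827]]
0.44 449 [-0.3867 -0.2991] -0.3429
0.45 633 [-0.3875 -0.2992] -0.3434
0.46 678 [-0.3874 -0.2995] -0.3434
0.47 654 [-0.3882 -0.2998] -0.344
0.48 628 [-0.3885 -0.3001] -0.3443
0.49 612 [-0.3885 -0.3003] -0.3444
0.5 591 [-0.3892 -0.3006] -0.3449
0.51 579 [-0.3892 -0.3008] -0.345
0.52 693 [-0.39   -0.3016] -0.3458
0.53 332 [-0.3904 -0.3003] -0.3454
0.54 292 [-0.3909 -0.3005] -0.3457
0.55 118 [-0.3916 -0.3677] -0.3796
front wall [0.44320035 0.4595316 ]
divider 198 [0.52424258 0.53068201]
```

Emit:
{"name": "jog_arm", "arguments": {"rows": [[[-0.9,1.0,-0.3,-0.015],[-0.7,2.0,-0.3,0],[-0.3,3.0,-0.1,0],[0,3.0,0,0],[0,2.0,0,0]]]}}

```text
time_s: 8.0
tool_pos: [0.4909, -0.3423, 0.1098]
tcp_rot: [-1.587, 0.001, 1.544]
contact_force: [0.4, 0.6, -1.9]
gripper_width: 0.562
```

```bash
python3 plan.py .4855 -.344 .03 88
```

```text
t 8.0 p [ 0.4909 -0.3423  0.1098] rpy [-1.5875e+00  1.2000e-03  1.5440e+00] F [ 0.44  0.59 -1.87] w 0.562 twist left 0.008
[[-0.03, 1.59, 0.13, 0.008], [-0.04, 1.59, 0.13, 0.0], [-0.04, 1.59, 0.13, 0.0], [-0.04, 1.59, 0.13, 0.0], [-0.04, 1.59, 0.13, 0.0]]
```

Emit:
{"name": "jog_arm", "arguments": {"rows": [[[0,1.5,0.3,0],[-0.1,1.8,0.2,0],[-0.1,1.8,0.1,0],[0,1.6,0.1,0],[0,0.8,0.1,0]]]}}

```text
time_s: 8.62
tool_pos: [0.4832, -0.3436, 0.0273]
tcp_rot: [-1.584, -0.0, 1.545]
contact_force: [0.6, -0.2, -3.5]
gripper_width: 0.56
```

```bash
python3 plan.py .4855 -.344 .016 88
```

```text
t 8.625 p [ 0.4832 -0.3436  0.0273] rpy [-1.5845 -0.      1.5451] F [ 0.6  -0.22 -3.51] w 0.56 twist left 0.009
[[-0.01, 0.23, -0.04, 0.009], [-0.01, 0.23, -0.04, 0.0], [-0.01, 0.23, -0.04, 0.0], [-0.01, 0.23, -0.04, 0.0], [-0.01, 0.23, -0.04, 0.0]]
```

Emit:
{"name": "jog_arm", "arguments": {"rows": [[[0,0.4,-0.1,0],[0,0.3,-0.1,0],[0,0.2,0,0],[0,0.2,0,0],[0,0,0,0]]]}}

```text
time_s: 9.25
tool_pos: [0.4867, -0.3444, 0.0167]
tcp_rot: [-1.587, 0.001, 1.545]
contact_force: [-0.9, 0.3, -1.6]
gripper_width: 0.563
```

```bash
python3 plan.py .4855 -.344 .0152 88; python3 - <<'E'
from h import *
f=viewer.grab_frame('wrist'); save(f,'w4.png')
f=viewer.grab_frame('scene'); cv2.imwrite('pics/s4.png',cv2.resize(f['color'][110:240,110:280,::-1],None,fx=4,fy=4,interpolation=cv2.INTER_CUBIC))
E
```

```text
t 9.25 p [ 0.4867 -0.3444  0.0167] rpy [-1.5871e+00  1.2000e-03  1.5453e+00] F [-0.93  0.29 -1.61] w 0.563 twist left 0.009
[[0.01, 0.03, 0.03, 0.009], [0.01, 0.03, 0.03, 0.0], [0.01, 0.03, 0.03, 0.0], [0.01, 0.03, 0.03, 0.0], [0.01, 0.03, 0.03, 0.0]]
```

View pics/s4.png

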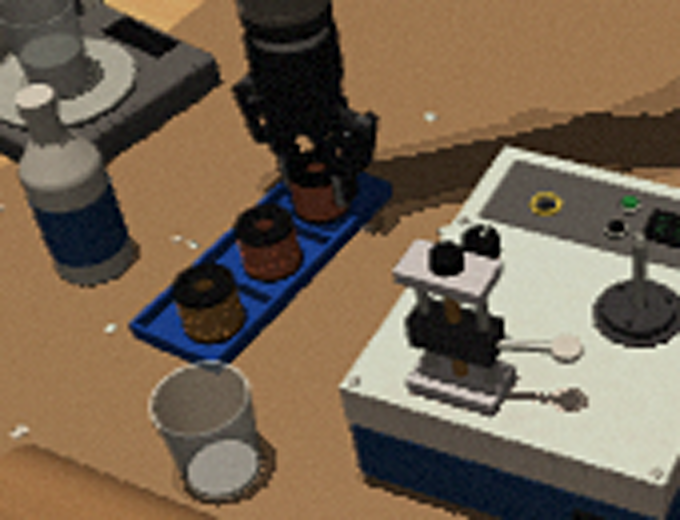

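The bobbin is inside the empty bay at (320,200) in this crop. I'll lower the last millimetre or so until it touches the floor.

Emit:
{"name": "jog_arm", "arguments": {"rows": [[[0,0.1,0,0],[0,0.1,0,0],[0,0.1,0,0],[0,0.1,0,0],[0,0,0,0]]]}}

```text
time_s: 9.98
tool_pos: [0.4871, -0.3446, 0.0151]
tcp_rot: [-1.588, 0.0, 1.545]
contact_force: [0.2, -0.4, -1.9]
gripper_width: 0.566
```

```bash
python3 plan.py .4855 -.344 .0152 88
```

```text
t 9.975 p [ 0.4871 -0.3446  0.0151] rpy [-1.588e+00  1.000e-04  1.545e+00] F [ 0.19 -0.36 -1.95] w 0.566 twist left 0.009
[[0.01, -0.0, 0.03, 0.009], [0.01, -0.0, 0.03, 0.0], [0.01, -0.0, 0.03, 0.0], [0.01, -0.0, 0.03, 0.0], [0.01, -0.0, 0.03, 0.0]]
```

Emit:
{"name": "jog_arm", "arguments": {"rows": [[[0,0.1,0,0],[0,0.1,0,0],[0,0.1,0,0],[0,0.1,0,0],[0,0,0,0]]]}}

```text
time_s: 10.6
tool_pos: [0.4872, -0.3448, 0.0151]
tcp_rot: [-1.588, -0.003, 1.545]
contact_force: [-1.0, 0.4, -0.2]
gripper_width: 0.563
```

```bash
python3 plan.py .4855 -.344 .0152 88
```

```text
t 10.6 p [ 0.4872 -0.3448  0.0151] rpy [-1.5884 -0.0025  1.5447] F [-1.03  0.37 -0.18] w 0.563 twist left 0.009
[[0.01, -0.0, 0.03, 0.009], [0.01, -0.0, 0.04, 0.0], [0.01, -0.0, 0.04, 0.0], [0.01, -0.0, 0.04, 0.0], [0.01, -0.0, 0.04, 0.0]]
```

The force went to about zero at the predicted height, so the bobbin is on the floor. I'll open partly.

Emit:
{"name": "jog_arm", "arguments": {"rows": [[[0,0,0,0],[0,0,0,0],[0,0,0,0],[0,0,0,0],[0,-0.5,0,0]]], "claw": 0.2}}

```text
time_s: 11.22
tool_pos: [0.4879, -0.3452, 0.0196]
tcp_rot: [-1.589, -0.001, 1.545]
contact_force: [-0.2, -0.7, 0.3]
gripper_width: 0.801
```

```bash
python3 plan.py .4855 -.344 .10 88; python3 - <<'E'
from h import *
f=viewer.grab_frame('wrist'); save(f,'w5.png')
E
```

```text
t 11.225 p [ 0.4879 -0.3452  0.0196] rpy [-1.5894e+00 -1.2000e-03  1.5448e+00] F [-0.21 -0.73  0.27] w 0.801 twist left 0.009
[[0.02, -1.61, 0.02, 0.009], [0.02, -1.61, 0.02, 0.0], [0.02, -1.61, 0.02, 0.0], [0.02, -1.61, 0.02, 0.0], [0.02, -1.61, 0.02, 0.0]]
```

View pics/w5.png

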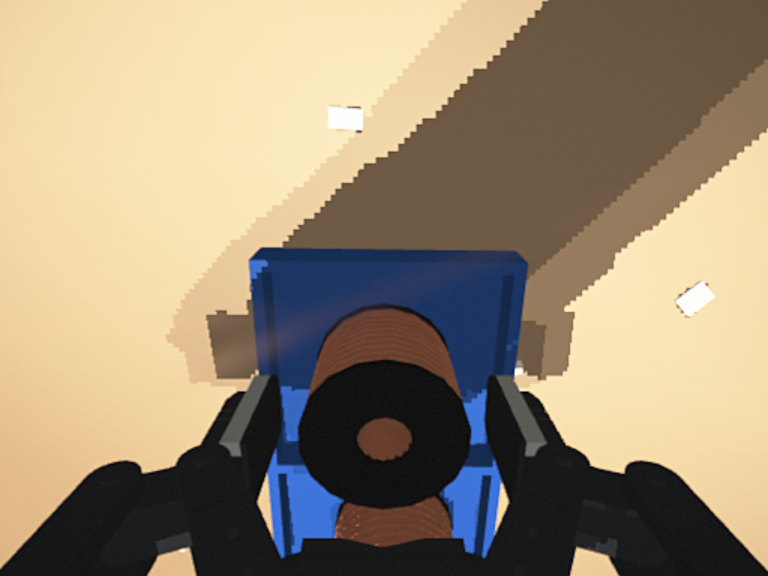

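The bobbin stands free and upright in the middle of the bay at (385,420). I'll rise and go to the tool block.

Emit:
{"name": "jog_arm", "arguments": {"rows": [[[0,-2.0,0,0],[0,-4.0,0,0],[0,-5.0,0,0],[0,-6.0,0,0],[1.0,-6.0,0,0]]]}}

```text
time_s: 11.9
tool_pos: [0.4815, -0.3354, 0.2578]
tcp_rot: [-1.586, -0.002, 1.542]
contact_force: [0.6, 1.0, 0.2]
gripper_width: 0.798
```

```bash
python3 plan.py .49 .30 .24 109;
```

```text
t 11.9 p [ 0.4815 -0.3354  0.2578] rpy [-1.5863 -0.002   1.5419] F [0.6  1.   0.18] w 0.798 twist left -0.361
[[6.15, 0.18, 0.1, -0.18], [6.06, 0.18, -1.0, -0.18], [5.79, 0.18, -2.07, -0.001], [5.79, 0.18, -2.08, 0.0], [5.79, 0.18, -2.08, 0.0]]
```

Emit:
{"name": "jog_arm", "arguments": {"rows": [[[5.0,0,0.1,-0.08],[6.0,0,-0.3,-0.08],[6.0,0,-0.8,-0.08],[6.0,0,-1.2,-0.08],[6.0,0,-1.8,-0.04]]], "claw": 0.4}}

```text
time_s: 12.52
tool_pos: [0.4832, -0.0441, 0.2718]
tcp_rot: [-1.607, 0.02, 1.898]
contact_force: [0.6, 0.1, -0.5]
gripper_width: 0.601
```

```bash
python3 plan.py .49 .31 .24 109;
```

```text
t 12.525 p [ 0.4832 -0.0441  0.2718] rpy [-1.6072  0.0202  1.8981] F [ 0.55  0.12 -0.5 ] w 0.601 twist left -0.004
[[5.77, 0.51, -2.06, -0.004], [5.76, 0.51, -2.09, 0.0], [5.76, 0.51, -2.09, 0.0], [5.76, 0.51, -2.09, 0.0], [5.76, 0.51, -2.09, 0.0]]
```

Emit:
{"name": "jog_arm", "arguments": {"rows": [[[4.5,0.4,-1.6,0],[4.5,0.4,-1.6,0],[4.5,0.4,-1.6,0],[4.5,0.4,-1.6,0],[4.5,0.4,-1.6,0]]]}}

```text
time_s: 13.15
tool_pos: [0.4874, 0.2014, 0.259]
tcp_rot: [-1.621, 0.021, 1.896]
contact_force: [0.9, 0.1, 0.0]
gripper_width: 0.599
```

```bash
python3 plan.py .49 .305 .24 109;
```

```text
t 13.15 p [0.4874 0.2014 0.259 ] rpy [-1.6213  0.0213  1.8959] F [0.91 0.07 0.04] w 0.599 twist left -0.007
[[1.95, 0.37, -0.69, -0.007], [1.95, 0.37, -0.7, 0.0], [1.95, 0.37, -0.7, 0.0], [1.95, 0.37, -0.7, 0.0], [1.95, 0.37, -0.7, 0.0]]
```

Emit:
{"name": "jog_arm", "arguments": {"rows": [[[2.2,0.3,-0.5,0],[2.0,0.3,-0.5,0],[2.0,0.3,-0.5,0],[1.5,0.3,-0.3,0],[0.5,0.2,0,0]]]}}

```text
time_s: 13.78
tool_pos: [0.4785, 0.2903, 0.2503]
tcp_rot: [-1.63, 0.021, 1.899]
contact_force: [-0.2, -0.0, -0.8]
gripper_width: 0.605
```

```bash
cat > m4.py <<'E'
import sys
from h import *
from plan import pose
p,R,s=pose(); f=viewer.grab_frame('wrist'); save(f,sys.argv[1]+'.png'); print(np.round(p,4),np.round(s['tcp_rot'],4),s['time_s'])
P=world(f); T=f['T_tool_cam']; W=R.apply((P.reshape(-1,3)@T[:3,:3].T+T[:3,3])).reshape(P.shape)+p
np.savez(sys.argv[1]+'.npz',W=W,c=f['color'],z=f['z_map'],P=P,T=T,K=[f['fx'],f['fy'],f['cx'],f['cy']],p=p,R=R.as_matrix())
E
python3 m4.py w6
python3 - <<'E'
from h import *
d=np.load('w6.npz'); W=d['W'];c=d['c'].astype(int)
m0=(d['z']>0)
for (x,y) in [(.5013,.316),(.5507,.3345),(.60,.35)]:
    m=m0&(abs(W[...,0]-x)<.022)&(abs(W[...,1]-y)<.022)&(W[...,2]>.06)&(W[...,2]<.14)
    if m.sum(): 
        zt=np.percentile(W[m][:,2],98); mt=m&(W[...,2]>zt-.004); print(m.sum(),'ztop',zt,'top',W[mt].mean(0),cv2.minEnclosingCircle(W[mt][:,:2].astype(np.float32)*1000))
m=m0&(abs(W[...,2]-.05)<.004)&(W[...,0]>.4)&(W[...,1]>.25); print(cv2.minAreaRect(W[m][:,:2].astype(np.float32)*1000))
E
```

```text
[0.4785 0.2903 0.2503] [-1.6297  0.0208  1.899 ] 13.775
546 ztop 0.12576916317322484 top [0.50300317 0.31715546 0.12449537] ((503.465576171875, 317.6039123535156), 7.944058418273926)
493 ztop 0.11559954345529912 top [0.55189291 0.33406893 0.11442872] ((552.84912109375, 334.0142822265625), 8.157025337219238)
560 ztop 0.12067026481286186 top [0.60080246 0.35111775 0.11953858] ((601.9133911132812, 351.1121826171875), 8.176795959472656)
((588.8079833984375, 475.63006591796875), (320.780029296875, 303.39776611328125), 19.07466697692871)
```

View pics/w6.png

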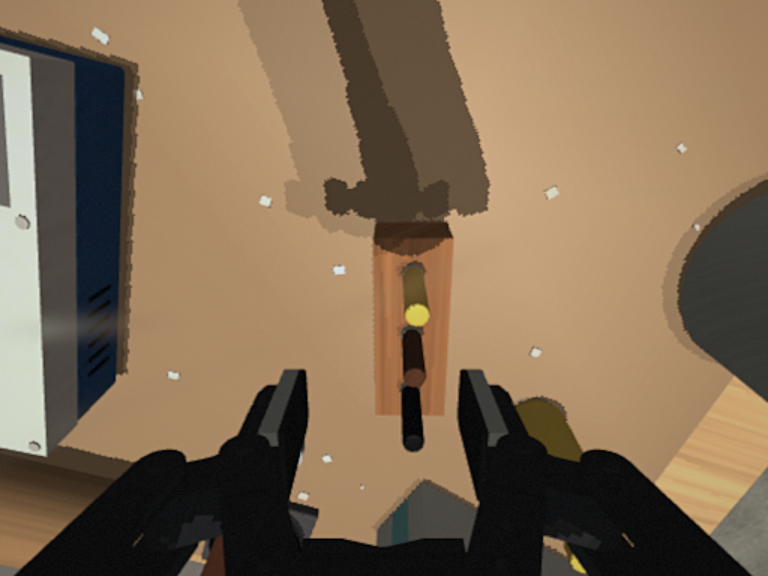

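The pin's yellow head is at (417,315) in the picture, measured at (0.503,0.317) with its top at 0.125 m. The jaws straddle the row crosswise. I'll align above it, then descend.

```bash
python3 plan.py .504 .3175 .17 109;
```

```text
t 13.825 p [0.4783 0.2905 0.2501] rpy [-1.6293  0.0206  1.8992] F [0.23 0.96 0.07] w 0.599 twist left -0.003
[[0.38, 1.63, -0.57, -0.003], [0.38, 1.63, -0.57, 0.0], [0.38, 1.63, -0.57, 0.0], [0.38, 1.63, -0.57, 0.0], [0.38, 1.63, -0.57, 0.0]]
```

Emit:
{"name": "jog_arm", "arguments": {"rows": [[[0.6,1.3,-0.8,0],[0.5,1.7,-0.7,0],[0.4,1.8,-0.6,0],[0.3,1.8,-0.5,0],[0,1.2,-0.2,0]]]}}

```text
time_s: 14.45
tool_pos: [0.5064, 0.3154, 0.1678]
tcp_rot: [-1.629, 0.022, 1.896]
contact_force: [-0.5, 0.5, -0.8]
gripper_width: 0.601
```

```bash
python3 plan.py .504 .3175 .145 109 2;
```

```text
t 14.45 p [0.5064 0.3154 0.1678] rpy [-1.6285  0.0223  1.8955] F [-0.49  0.51 -0.77] w 0.601 twist left -0.007
[[0.16, 1.13, 0.15, -0.007], [0.16, 1.13, 0.15, 0.0]]
```

```bash
python3 plan.py .504 .3175 .085 109
```

```text
t 14.45 p [0.5064 0.3154 0.1678] rpy [-1.6285  0.0223  1.8955] F [-0.49  0.51 -0.77] w 0.601 twist left -0.007
[[0.09, 1.65, 0.13, -0.007], [0.09, 1.65, 0.13, 0.0], [0.09, 1.65, 0.13, 0.0], [0.09, 1.65, 0.13, 0.0], [0.09, 1.65, 0.13, 0.0]]
```

Emit:
{"name": "jog_arm", "arguments": {"rows": [[[0.2,1.4,0.3,0],[0.1,1.6,0.2,0],[0.1,1.7,0.1,0],[0,1.8,0.1,0],[0,1.2,0.1,0]]]}}

```text
time_s: 15.08
tool_pos: [0.5016, 0.3159, 0.0849]
tcp_rot: [-1.628, 0.023, 1.895]
contact_force: [0.2, 0.2, 0.4]
gripper_width: 0.598
```

```bash
python3 plan.py .504 .3175 .079 109 1;  python3 m4.py w7
python3 - <<'E'
from h import *
d=np.load('w7.npz'); W=d['W']
m=(d['z']>0)&(abs(W[...,0]-.503)<.022)&(abs(W[...,1]-.317)<.014)&(W[...,2]>.118)&(W[...,2]<.13); print(m.sum(),W[m].mean(0),cv2.minEnclosingCircle(W[m][:,:2].astype(np.float32)*1000))
E
```

```text
t 15.075 p [0.5016 0.3159 0.0849] rpy [-1.6278  0.0226  1.8952] F [0.24 0.19 0.44] w 0.598 twist left -0.007
[[0.08, 0.6, -0.25, -0.007]]
[0.5016 0.3159 0.0849] [-1.6278  0.0226  1.8952] 15.075
1249 [0.50137736 0.31699153 0.12359612] ((503.35882568359375, 317.49578857421875), 8.546698570251465)
```

View pics/w7.png

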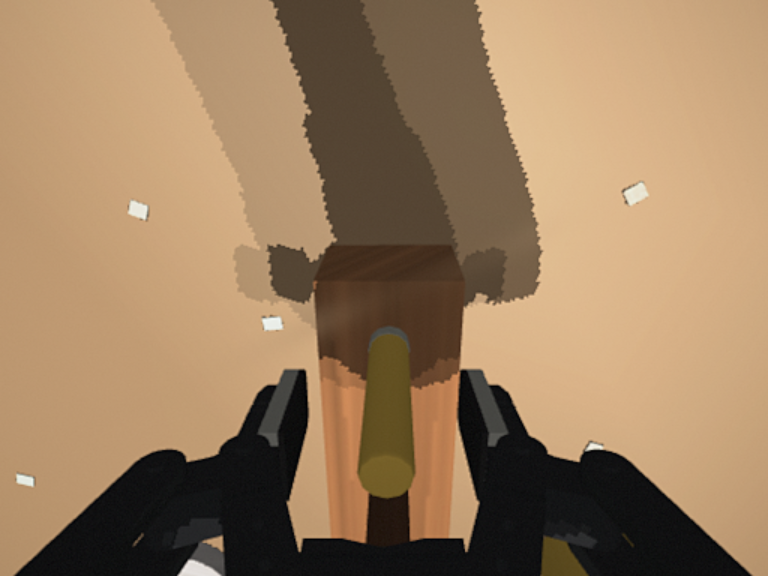

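The pin's handle stands between the open pads at (388,430). I'll make a small correction, then close.

Emit:
{"name": "jog_arm", "arguments": {"rows": [[[0.1,0.4,-0.3,0],[0,0.2,0,0],[0,0,0,0],[0,0,0,0],[0,0,0,0]]]}}

```text
time_s: 15.75
tool_pos: [0.505, 0.3183, 0.0787]
tcp_rot: [-1.629, 0.022, 1.895]
contact_force: [1.0, -1.0, -0.1]
gripper_width: 0.601
```

Emit:
{"name": "jog_arm", "arguments": {"rows": [[[0,0,0,0],[0,0,0,0],[0,0,0,0],[0,0,0,0],[0,0,0,0]]], "claw": 1, "force": 80}}

```text
time_s: 16.38
tool_pos: [0.5052, 0.3186, 0.0794]
tcp_rot: [-1.63, 0.022, 1.895]
contact_force: [-0.5, 0.3, 1.0]
gripper_width: 0.165
```

```bash
python3 plan.py .504 .3175 .079 109 1;  python3 m4.py w8
```

```text
t 16.375 p [0.5052 0.3186 0.0794] rpy [-1.6297  0.0217  1.8952] F [-0.53  0.32  1.03] w 0.165 twist left -0.007
[[-0.06, 0.03, 0.15, -0.007]]
[0.5052 0.3186 0.0794] [-1.6297  0.0217  1.8952] 16.375
```

View pics/w8.png

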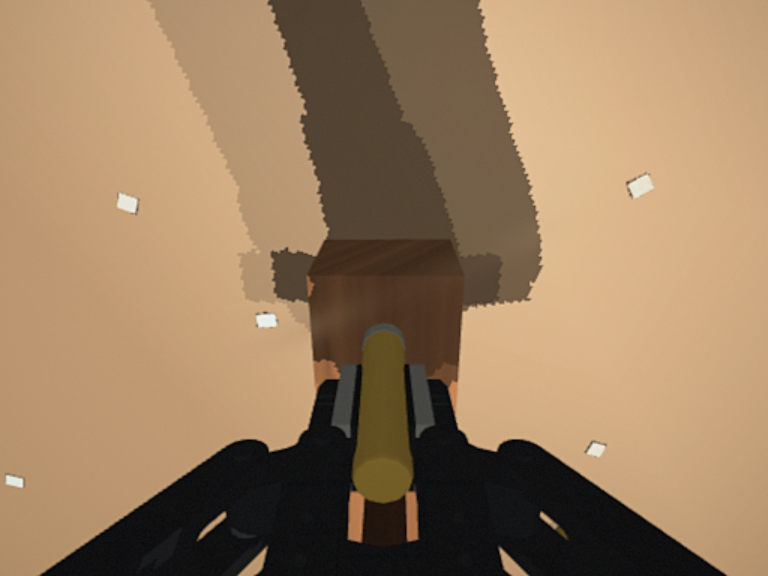

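Pin gripped. I'll lift straight up in the world frame, compensating for the small tool tilt.

```bash
python3 plan.py .5052 .3186 .150 
```

```text
t 16.425 p [0.5052 0.3185 0.0794] rpy [-1.6296  0.0218  1.8952] F [-0.27  0.42 -0.07] w 0.163 twist left 0
[[-0.03, -1.41, -0.08, 0.0], [-0.03, -1.41, -0.08, 0.0], [-0.03, -1.41, -0.08, 0.0], [-0.03, -1.41, -0.08, 0.0], [-0.03, -1.41, -0.08, 0.0]]
```

Emit:
{"name": "jog_arm", "arguments": {"rows": [[[0,-1.0,-0.1,0],[0,-1.4,-0.1,0],[0,-1.4,-0.1,0],[0,-1.4,-0.1,0],[0,-1.4,-0.1,0]]]}}

```text
time_s: 17.05
tool_pos: [0.5056, 0.32, 0.1497]
tcp_rot: [-1.629, 0.022, 1.895]
contact_force: [0.7, 0.9, -0.3]
gripper_width: 0.163
```

```bash
python3 plan.py .5052 .3186 .24 
```

```text
t 17.05 p [0.5056 0.32   0.1497] rpy [-1.6288  0.0222  1.8952] F [ 0.68  0.9  -0.32] w 0.163 twist left 0
[[-0.06, -1.8, -0.09, 0.0], [-0.06, -1.8, -0.09, 0.0], [-0.06, -1.8, -0.09, 0.0], [-0.06, -1.8, -0.09, 0.0], [-0.06, -1.8, -0.09, 0.0]]
```

Emit:
{"name": "jog_arm", "arguments": {"rows": [[[0,-1.8,-0.1,0],[0,-2.0,-0.1,0],[0,-2.0,-0.1,0],[-2.0,-1.8,0.6,0],[-3.0,-0.5,1.0,0]]]}}

```text
time_s: 17.68
tool_pos: [0.5041, 0.2687, 0.2381]
tcp_rot: [-1.632, 0.021, 1.899]
contact_force: [1.2, -0.0, -0.2]
gripper_width: 0.163
```

```bash
python3 m4.py w9; python3 - <<'E'
from h import *
f=viewer.grab_frame('scene'); save(f,'s9.png')
P=world(f)
for d in nets.trace(f,'reset_pin')[:2]: print(d['p'],d['uv'],d['mask'].sum(),np.median(P[d['mask']],0))
E
python3 plan.py .505 -.102 .23
```

```text
[0.5041 0.2687 0.2381] [-1.6322  0.0209  1.8994] 17.675
0.45 [369.4, 168.2] 100 [0.50826832 0.2635696  0.23462125]
0.42 [381.0, 229.1] 120 [0.55669622 0.33593134 0.087572  ]
t 17.825 p [0.5044 0.266  0.2372] rpy [-1.6308  0.0221  1.8934] F [-0.39  0.53 -1.24] w 0.171 twist left 0
[[-5.83, 0.13, 1.95, 0.0], [-5.83, 0.13, 1.95, 0.0], [-5.83, 0.13, 1.95, 0.0], [-5.83, 0.13, 1.95, 0.0], [-5.83, 0.13, 1.95, 0.0]]
```

View pics/w9.png

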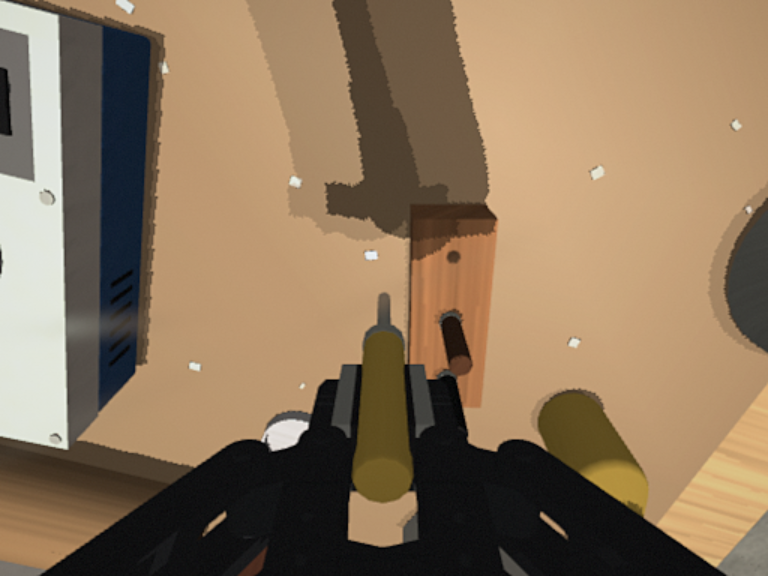

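View pics/s9.png

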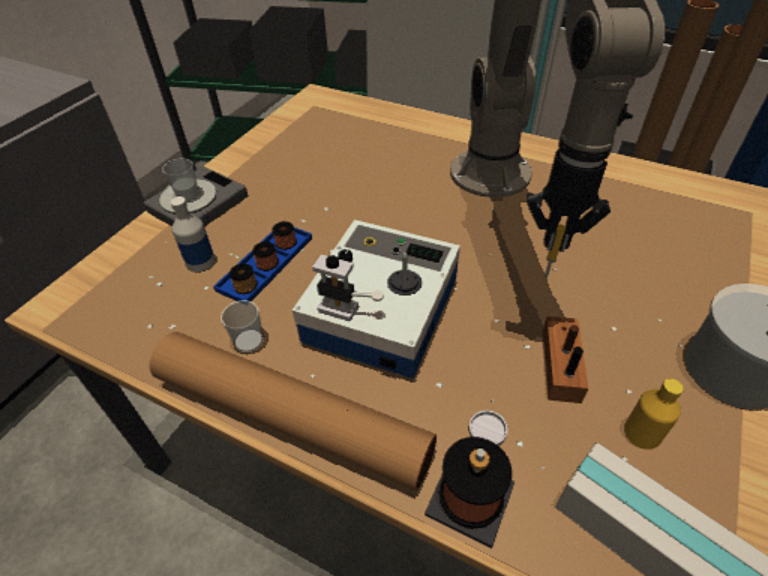

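```bash
cat > tip.py <<'E'
from h import *
import sys
d=np.load(sys.argv[1]+'.npz'); P=d['P'];T=d['T']; Q=P@T[:3,:3].T+T[:3,3]
m=(d['z']>0)&(abs(Q[...,0])<.02)&(Q[...,1]>0.01)&(Q[...,1]<.085)&(abs(Q[...,2])<.03)
q=Q[m]
for lo in np.arange(.01,.085,.006):
    k=(q[:,1]>lo)&(q[:,1]<=lo+.006)
    if k.sum(): print(round(lo,3),k.sum(),np.round(q[k].mean(0)*1000,1),'x',np.round(q[k][:,0].min()*1000,1),np.round(q[k][:,0].max()*1000,1))
v,u=np.nonzero(m&(Q[...,1]>.04)); print('rows',v.min(),u[v==v.min()],'maxy',q[:,1].max())
d8=np.load('w8.npz'); 
for xy in [(.503,.3172),(.5015,.3176)]: print('pred tip tool',np.round(d8['R'].T@(np.array([*xy,.005])-d8['p'])*1000,1))
E
python3 tip.py w9
```

```text
0.01 150 [-0.4 12.9  8.3] x -8.4 7.4
0.016 130 [-0.6 19.   8.8] x -8.5 6.9
0.022 158 [-0.3 24.6  8.9] x -8.8 7.9
0.028 11 [-1.8 28.3  8.5] x -8.9 7.3
0.034 1 [ 0.8 39.9  6.8] x 0.8 0.8
0.04 35 [-0.6 43.2  6.3] x -3.1 2.1
0.046 31 [-0.4 48.8  6.6] x -3.2 2.1
0.052 37 [-0.5 55.   6.8] x -3.2 2.2
0.058 27 [-0.4 60.8  7.2] x -3.3 2.3
0.064 31 [-0.3 67.   7.5] x -3.3 2.4
0.07 12 [-0.  72.1  7.9] x -2.7 2.4
rows 195 [255 256] maxy 0.07435148675548517
pred tip tool [ 1.  74.1  6.9]
pred tip tool [ 1.9 74.   8.2]
```

The pin hangs straight in the gripper with its tip at about (0, 75, 5.5) mm in the tool frame, and the full bobbin stands in its bay in the scene view. Now to a point above the opening.

```bash
cat > tt.py <<'E'
import sys
from plan import *
def tcp_for(tip,ofs=(-.0002,.0745,.0055)):
    p,R,s=pose(); return np.array(tip)-R.apply(ofs)
if __name__=='__main__':
    a=[float(x) for x in sys.argv[1:]]; t=tcp_for(a[:3]); p,R,s=pose()
    print('tip now',np.round(p+R.apply((-.0002,.0745,.0055)),4),'tcp target',np.round(t,4)); plan(t,None,int(a[3]) if len(a)>3 else 5)
E
python3 tt.py .505 -.1028 .15
```

```text
tip now [0.504  0.2639 0.1626] tcp target [ 0.5054 -0.1007  0.2247]
t 17.825 p [0.5044 0.266  0.2372] rpy [-1.6308  0.0221  1.8934] F [-0.39  0.53 -1.24] w 0.171 twist left 0
[[-5.83, 0.22, 1.95, 0.0], [-5.83, 0.22, 1.95, 0.0], [-5.83, 0.22, 1.95, 0.0], [-5.83, 0.22, 1.95, 0.0], [-5.83, 0.22, 1.95, 0.0]]
```

Emit:
{"name": "jog_arm", "arguments": {"rows": [[[-4.0,0,1.3,0],[-4.5,0,1.5,0],[-4.5,0,1.5,0],[-4.5,0,1.5,0],[-4.0,0,1.4,0]]]}}

```text
time_s: 18.45
tool_pos: [0.5033, 0.0372, 0.2375]
tcp_rot: [-1.63, 0.019, 1.904]
contact_force: [0.6, 0.0, -0.8]
gripper_width: 0.17
```

```bash
python3 tt.py .505 -.1028 .15
```

```text
tip now [0.5028 0.0353 0.1628] tcp target [ 0.5055 -0.1009  0.2247]
t 18.45 p [0.5033 0.0372 0.2375] rpy [-1.6305  0.0192  1.9036] F [ 0.64  0.01 -0.81] w 0.17 twist left 0
[[-2.62, 0.26, 0.88, 0.0], [-2.62, 0.26, 0.88, 0.0], [-2.62, 0.26, 0.88, 0.0], [-2.62, 0.26, 0.88, 0.0], [-2.62, 0.26, 0.88, 0.0]]
```

Emit:
{"name": "jog_arm", "arguments": {"rows": [[[-3.5,0.2,1.1,0],[-3.4,0.3,1.1,0],[-2.8,0.3,0.9,0],[-1.8,0.3,0.6,0],[-0.5,0,0.2,0]]]}}

```text
time_s: 19.08
tool_pos: [0.5039, -0.0963, 0.2265]
tcp_rot: [-1.629, 0.018, 1.899]
contact_force: [-0.6, 0.2, -0.7]
gripper_width: 0.166
```

Emit:
{"name": "jog_arm", "arguments": {"rows": [[[0,0,0,0],[0,0,0,0],[0,0,0,0],[0,0,0,0],[0,0,0,0]]]}}

```text
time_s: 19.7
tool_pos: [0.5042, -0.0926, 0.2268]
tcp_rot: [-1.63, 0.016, 1.904]
contact_force: [-0.9, -0.5, -0.9]
gripper_width: 0.164
```

```bash
python3 tt.py .505 -.1028 .13; python3 m4.py w10; python3 - <<'E'
from h import *
d=np.load('w10.npz'); W=d['W'];c=d['c'].astype(int)
cv2.imwrite('pics/w10c.png',cv2.resize(d['c'][100:300,150:380,::-1],None,fx=3.2,fy=3.2))
yel=(c[...,0]>c[...,2]*1.8)&(c[...,1]>c[...,2]*1.6)&(c[...,0]>80)
m=yel&(abs(W[...,2]-.112)<.006)&(d['z']>0)
Q=W[m]; print(m.sum(),Q.mean(0),cv2.minEnclosingCircle(Q[:,:2].astype(np.float32)*1000))
E
python3 tip.py w10
```

```text
tip now [ 0.5037 -0.0943  0.1521] tcp target [ 0.5056 -0.1011  0.2047]
t 19.7 p [ 0.5042 -0.0926  0.2268] rpy [-1.63    0.0164  1.9041] F [-0.89 -0.5  -0.93] w 0.164 twist left 0
[[-0.16, 0.44, 0.06, 0.0], [-0.16, 0.44, 0.06, 0.0], [-0.16, 0.44, 0.06, 0.0], [-0.16, 0.44, 0.06, 0.0], [-0.16, 0.44, 0.06, 0.0]]
[ 0.5042 -0.0926  0.2268] [-1.63    0.0164  1.9041] 19.7
301 [ 0.50452752 -0.1029424   0.11279833] ((504.82073974609375, -102.92918395996094), 12.410015106201172)
0.01 142 [-0.1 12.8  8.4] x -8.3 7.3
0.016 143 [-0.4 19.   8.6] x -8.5 7.6
0.022 147 [-0.7 24.7  8.9] x -8.8 7.9
0.028 13 [-0.3 28.6  9.3] x -8.3 6.0
0.04 35 [-0.4 43.   6.4] x -3.1 2.1
0.046 32 [-0.4 48.9  6.6] x -3.2 2.1
0.052 37 [-0.4 55.   6.8] x -3.2 2.2
0.058 26 [-0.5 60.8  7.3] x -3.3 2.3
0.064 26 [-0.  66.7  7.7] x -2.7 2.4
0.07 15 [-0.3 71.7  7.9] x -2.7 2.4
rows 195 [255 256] maxy 0.07335649153586438
pred tip tool [ 1.  74.1  6.9]
pred tip tool [ 1.9 74.   8.2]
```

View pics/w10c.png

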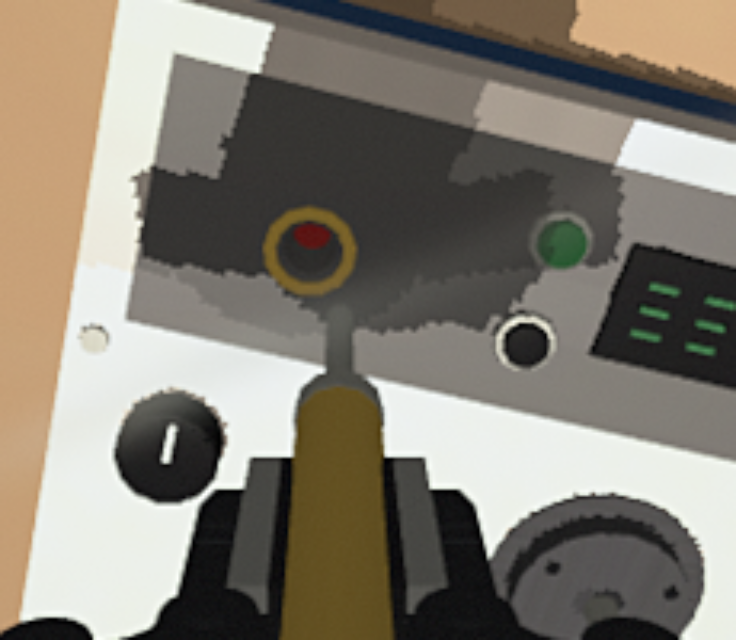

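The crop shows the pin's tip at (340,315) and the ring at (310,250). I need about 9 mm sideways and then down.

Emit:
{"name": "jog_arm", "arguments": {"rows": [[[-0.5,0.2,0.3,0],[-0.4,0.5,0.2,0],[0,0.6,0,0],[0,0.6,0,0],[0,0.3,0,0]]]}}

```text
time_s: 20.38
tool_pos: [0.5034, -0.1037, 0.2028]
tcp_rot: [-1.629, 0.016, 1.903]
contact_force: [-0.3, 0.4, 0.2]
gripper_width: 0.167
```

Emit:
{"name": "jog_arm", "arguments": {"rows": [[[0,0,0,0],[0,0,0,0],[0,0,0,0],[0,0,0,0],[0,0,0,0]]]}}

```text
time_s: 21.0
tool_pos: [0.5038, -0.1034, 0.203]
tcp_rot: [-1.63, 0.016, 1.904]
contact_force: [0.0, 0.1, -0.7]
gripper_width: 0.165
```

```bash
cat > m5.py <<'E'
import sys,os
from h import *
n=sys.argv[1]
os.system('python3 tt.py .5046 -.1029 .12; python3 m4.py '+n)
d=np.load(n+'.npz'); W=d['W'];c=d['c'].astype(int)
cv2.imwrite(f'pics/{n}c.png',cv2.resize(d['c'][130:260,170:340,::-1],None,fx=4,fy=4,interpolation=cv2.INTER_CUBIC))
yel=(c[...,0]>c[...,2]*1.8)&(c[...,1]>c[...,2]*1.6)&(c[...,0]>80)
m=yel&(abs(W[...,2]-.112)<.006)&(d['z']>0)
Q=W[m]; print(m.sum(),Q.mean(0),cv2.minEnclosingCircle(Q[:,:2].astype(np.float32)*1000))
os.system('python3 tip.py '+n+'|tail -6')
g=viewer.grab_frame('scene'); cv2.imwrite(f'pics/{n}s.png',cv2.resize(g['color'][110:230,200:340,::-1],None,fx=5,fy=5,interpolation=cv2.INTER_CUBIC))
E
python3 m5.py w11
```

```text
tip now [ 0.5032 -0.1051  0.1283] tcp target [ 0.5052 -0.1012  0.1947]
t 21.0 p [ 0.5038 -0.1034  0.203 ] rpy [-1.6298  0.0164  1.9038] F [ 0.03  0.06 -0.75] w 0.165 twist left 0
[[0.04, 0.17, -0.03, 0.0], [0.04, 0.17, -0.03, 0.0], [0.04, 0.17, -0.03, 0.0], [0.04, 0.17, -0.03, 0.0], [0.04, 0.17, -0.03, 0.0]]
[ 0.5038 -0.1034  0.203 ] [-1.6298  0.0164  1.9038] 21.0
0.058 26 [-0.3 60.6  7.4] x -3.3 2.3
0.064 26 [-0.1 66.7  7.6] x -2.7 2.4
0.07 16 [-0.1 71.4  7.9] x -2.7 2.4
rows 195 [255 256] maxy 0.07378562452545034
pred tip tool [ 1.  74.1  6.9]
pred tip tool [ 1.9 74.   8.2]
268 [ 0.50193776 -0.10275236  0.11287429] ((505.10333251953125, -102.80008697509766), 12.465476989746094)
this script no longer has the robotException ignored in: <_io.TextIOWrapper mode='rw' encoding='UTF-8'>
Traceback (most recent call last):
BrokenPipeError: [Errno 32] Broken pipe
```

View pics/w11c.png

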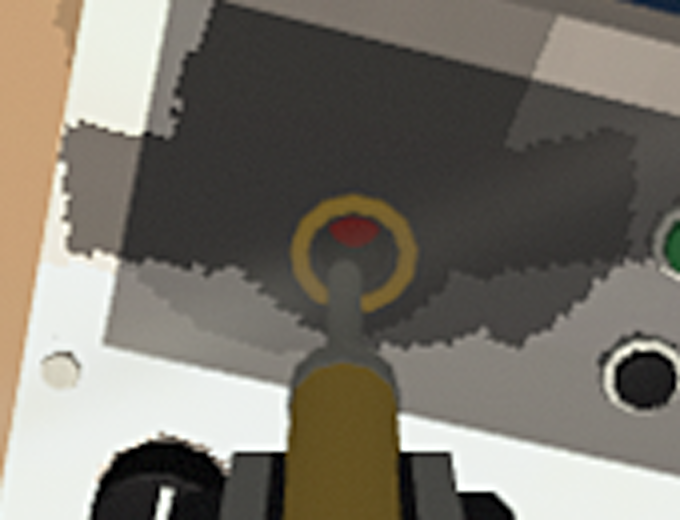

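The tip is 2 to 3 mm from the ring's centre; in the crop, tip (345,265) against ring (355,252). I'll correct and come down to the opening's mouth.

Emit:
{"name": "jog_arm", "arguments": {"rows": [[[0.2,0.2,-0.2,0],[0,0.2,0,0],[0,0.2,0,0],[0,0.2,0,0],[0,0,0,0]]]}}

```text
time_s: 21.68
tool_pos: [0.5055, -0.1006, 0.1944]
tcp_rot: [-1.629, 0.016, 1.904]
contact_force: [-0.2, 0.3, -0.2]
gripper_width: 0.169
```

```bash
sed -i '/^g=viewer/d' m5.py; sed -i 's/.5046 -.1029/.505 -.1028/' m5.py; python3 m5.py w12; python3 -c "
from h import *
g=viewer.grab_frame('scene'); cv2.imwrite('pics/w12s.png',cv2.resize(g['color'][110:230,200:340,::-1],None,fx=5,fy=5,interpolation=cv2.INTER_CUBIC))"
```

```text
tip now [ 0.5049 -0.1023  0.1197] tcp target [ 0.5056 -0.1011  0.1947]
t 21.675 p [ 0.5055 -0.1006  0.1944] rpy [-1.6294  0.0163  1.9039] F [-0.19  0.33 -0.25] w 0.169 twist left 0
[[-0.01, -0.01, 0.0, 0.0], [-0.01, -0.01, 0.0, 0.0], [-0.01, -0.01, 0.0, 0.0], [-0.01, -0.01, 0.0, 0.0], [-0.01, -0.01, 0.0, 0.0]]
[ 0.5055 -0.1006  0.1944] [-1.6294  0.0163  1.9039] 21.675
0.082 1516 [-1.2 83.2 -5. ] x -20.0 20.0
rows 164 [229 230 231 232 233 234 235 236 237 238 239 240 241 242 243 244 246 247
 248 249 250 251 252 253 254 255 256 257 258 259 260 261 262 263 264 265
 267 268 269 272 273 274 275 276 277 279 281 282] maxy 0.08498946818426834
pred tip tool [ 1.  74.1  6.9]
pred tip tool [ 1.9 74.   8.2]
295 [ 0.50224875 -0.1031      0.11282288] ((514.4362182617188, -94.67080688476562), 24.678693771362305)
```

View pics/w12c.png

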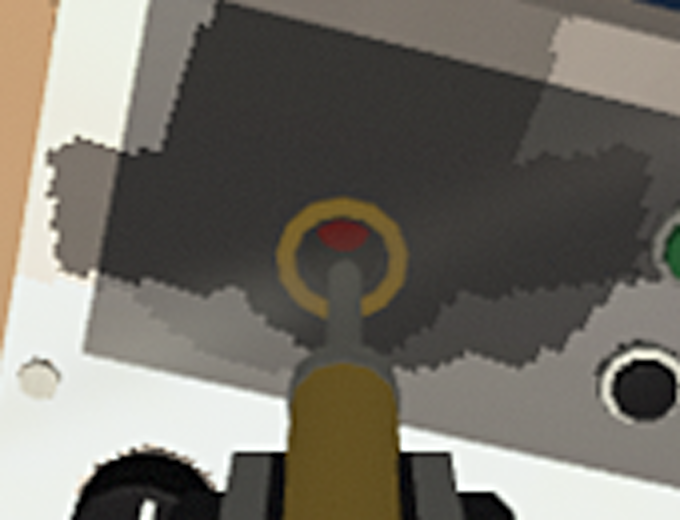

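View pics/w12s.png

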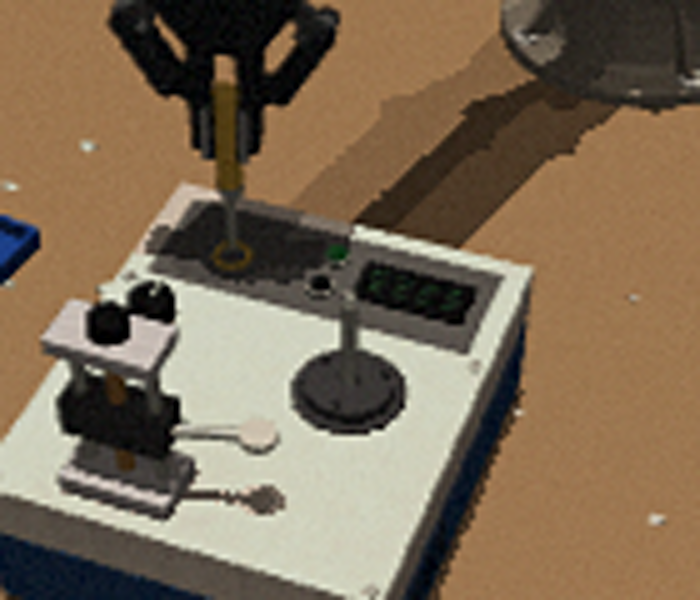

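Both views show the tip over the middle of the opening. I'll lower into it vertically.

```bash
python3 tt.py .5048 -.1027 .100 5
```

```text
tip now [ 0.505  -0.1023  0.1199] tcp target [ 0.5054 -0.101   0.1747]
t 21.775 p [ 0.5056 -0.1006  0.1946] rpy [-1.6298  0.0164  1.904 ] F [ 0.66  0.18 -0.85] w 0.158 twist left 0
[[0.0, 0.4, 0.03, 0.0], [0.0, 0.4, 0.03, 0.0], [0.0, 0.4, 0.03, 0.0], [0.0, 0.4, 0.03, 0.0], [0.0, 0.4, 0.03, 0.0]]
```

Emit:
{"name": "jog_arm", "arguments": {"rows": [[[0,0.4,0.03,0],[0,0.4,0.03,0],[0,0.4,0.03,0],[0,0.4,0.03,0],[0,0.1,0,0]]]}}

```text
time_s: 22.4
tool_pos: [0.5054, -0.101, 0.1763]
tcp_rot: [-1.63, 0.016, 1.904]
contact_force: [-0.2, -1.1, -0.3]
gripper_width: 0.165
```

```bash
python3 tt.py .5048 -.1027 .100 5; python3 -c "
from h import *
g=viewer.grab_frame('wrist'); cv2.imwrite('pics/w13.png',cv2.resize(g['color'][130:260,170:340,::-1],None,fx=4,fy=4,interpolation=cv2.INTER_CUBIC))"
```

```text
tip now [ 0.5048 -0.1027  0.1016] tcp target [ 0.5054 -0.101   0.1747]
t 22.4 p [ 0.5054 -0.101   0.1763] rpy [-1.6297  0.0163  1.9039] F [-0.22 -1.1  -0.26] w 0.165 twist left 0
[[0.0, 0.03, 0.0, 0.0], [0.0, 0.03, 0.0, 0.0], [0.0, 0.03, 0.0, 0.0], [0.0, 0.03, 0.0, 0.0], [0.0, 0.03, 0.0, 0.0]]
```

View pics/w13.png

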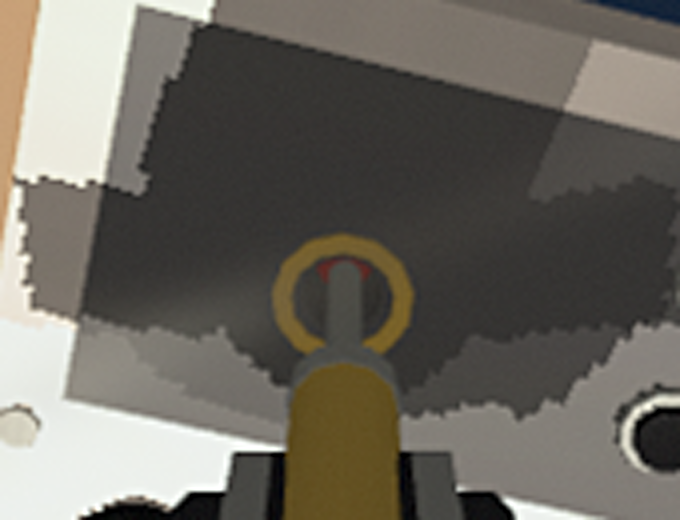

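The shaft is inside the opening, centred, with the red button visible just beyond the tip at (345,268). I'll press.

Emit:
{"name": "jog_arm", "arguments": {"rows": [[[0,0.2,0.01,0],[0,0.2,0.01,0],[0,0.2,0.01,0],[0,0.2,0.01,0],[0,0.1,0,0]]]}}

```text
time_s: 23.08
tool_pos: [0.5061, -0.1011, 0.1676]
tcp_rot: [-1.631, 0.016, 1.904]
contact_force: [-1.1, 0.7, 3.9]
gripper_width: 0.165
```

Emit:
{"name": "jog_arm", "arguments": {"rows": [[[0,0.2,0.01,0],[0,0.2,0.01,0],[0,0.2,0,0],[0,0.2,0,0],[0,0.2,0,0]]]}}

```text
time_s: 23.7
tool_pos: [0.5073, -0.1011, 0.1647]
tcp_rot: [-1.633, 0.014, 1.903]
contact_force: [-6.5, 0.9, 16.0]
gripper_width: 0.16
```

```bash
python3 tt.py .5048 -.1027 .091 5
```

```text
tip now [ 0.5069 -0.1026  0.09  ] tcp target [ 0.5052 -0.1012  0.1657]
t 23.7 p [ 0.5073 -0.1011  0.1647] rpy [-1.6327  0.0138  1.9031] F [-6.47  0.91 15.97] w 0.16 twist left 0
[[0.01, -0.02, 0.04, 0.0], [0.01, -0.02, 0.04, 0.0], [0.01, -0.02, 0.04, 0.0], [0.01, -0.02, 0.04, 0.0], [0.01, -0.02, 0.04, 0.0]]
```

The button is bottomed out, with 16 N upward and the tip at 0.090. There is also some side load, so I'll ease sideways while keeping the push.

Emit:
{"name": "jog_arm", "arguments": {"rows": [[[0,0.1,0.15,0],[0,0.1,0.15,0],[0,0.1,0.1,0],[0,0.1,0.1,0],[0,0.1,0.1,0]]]}}

```text
time_s: 24.32
tool_pos: [0.5056, -0.1017, 0.165]
tcp_rot: [-1.642, 0.013, 1.903]
contact_force: [-2.9, 1.4, 7.0]
gripper_width: 0.163
```

```bash
python3 tt.py .5048 -.1027 .091 5
```

```text
tip now [ 0.5058 -0.1029  0.0903] tcp target [ 0.5046 -0.1015  0.1657]
t 24.325 p [ 0.5056 -0.1017  0.165 ] rpy [-1.6421  0.0132  1.9029] F [-2.89  1.38  6.99] w 0.163 twist left 0
[[0.01, -0.01, 0.02, 0.0], [0.01, -0.01, 0.02, 0.0], [0.01, -0.01, 0.02, 0.0], [0.01, -0.01, 0.02, 0.0], [0.01, -0.01, 0.02, 0.0]]
```

Emit:
{"name": "jog_arm", "arguments": {"rows": [[[0,0.1,0.05,0],[0,0.12,0.05,0],[0,0.15,0.05,0],[0,0.15,0.05,0],[0,0.15,0.05,0]]]}}

```text
time_s: 24.95
tool_pos: [0.5058, -0.1019, 0.1649]
tcp_rot: [-1.648, 0.011, 1.903]
contact_force: [-3.9, 0.4, 12.5]
gripper_width: 0.164
```

```bash
python3 tt.py .5048 -.1027 .091 5; python3 m4.py w14; python3 -c "
from h import *
print(status.state()['contact_force'])
g=viewer.grab_frame('scene'); save(g,'w14s.png')
print(status.state()['contact_force'])
g=viewer.grab_frame('wrist');print(status.state()['contact_force'],status.state()['tool_pos'])"; python3 tip.py w14
```

```text
tip now [ 0.5064 -0.1028  0.0902] tcp target [ 0.5042 -0.1018  0.1657]
t 24.95 p [ 0.5058 -0.1019  0.1649] rpy [-1.6476  0.0114  1.9026] F [-3.89  0.38 12.53] w 0.164 twist left 0
[[0.01, -0.02, 0.03, 0.0], [0.01, -0.02, 0.03, 0.0], [0.01, -0.02, 0.03, 0.0], [0.01, -0.02, 0.03, 0.0], [0.01, -0.02, 0.03, 0.0]]
[ 0.5058 -0.1019  0.1649] [-1.6476  0.0114  1.9026] 24.95
[-4.48409799  1.17243965 11.82026539]
[-3.43450695  1.08020115 13.31899166]
[-4.86383598  0.59781883 12.03186059] [ 0.50578392 -0.10186621  0.16489981]
0.01 150 [-0.3 13.   8.6] x -8.3 7.4
0.016 129 [-0.2 18.9  9.1] x -8.0 7.6
0.022 158 [-0.1 24.5  9.4] x -8.8 7.9
0.028 13 [-0.2 28.7  8.9] x -8.3 7.9
0.034 4 [ 0.1 39.5  7.3] x -1.8 1.4
0.04 34 [-0.3 43.1  7. ] x -3.1 2.7
0.046 1469 [ 1.1 51.2 19.5] x -20.0 20.0
0.052 1666 [-0.7 53.4  0.7] x -20.0 20.0
0.058 65 [-0.4 60.9  4. ] x -6.8 6.6
0.064 41 [ 0.3 67.   1.2] x -6.3 6.0
0.07 28 [-0.1 73.4  1.3] x -5.6 5.4
0.076 9 [ 0.4 77.6  0.9] x -4.3 4.8
rows 175 [227 228 229 230 231 233 235 237 238 239 240 241 242 243 244 245 246 247
 248 249 250 251 252 256 260 262 263 265 268 269 274 277 280 283 284 285
 286] maxy 0.07999868036209393
pred tip tool [ 1.  74.1  6.9]
pred tip tool [ 1.9 74.   8.2]
```

View pics/w14.png

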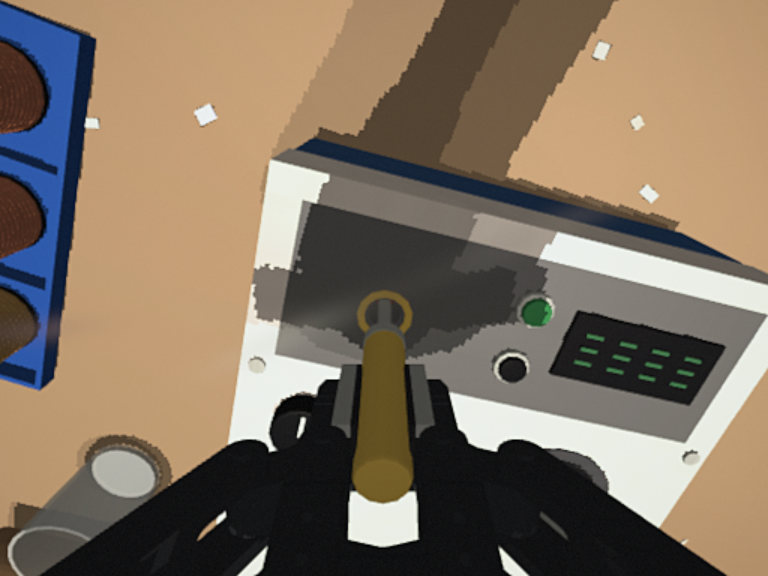

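View pics/w14s.png

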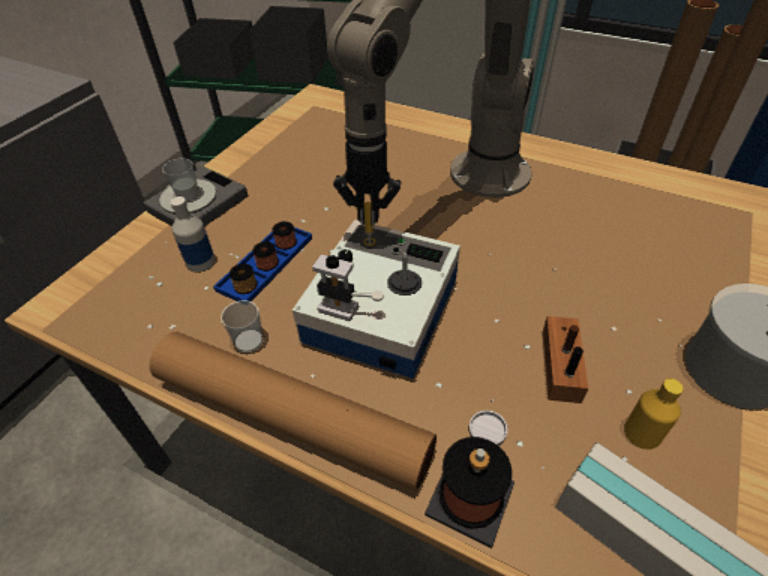

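```bash
python3 -c "
from bench import *
s=status.state();print(s['contact_force'],s['tool_pos'],s['gripper_width'],s['time_s'])
print(bot.job_done())"
```

```text
[-4.86383598  0.59781883 12.03186059] [ 0.50578392 -0.10186621  0.16489981] 0.16692711595894588 25.1
the job is handed in; nothing more can be done
None
```

I handed the job in at 25.1 s of the 67 s allowed; the hand-in gave no verdict.

- **Bobbin:** I slid it straight up off the spindle and stood it in the tray's empty bay. I let go only when the force showed it resting on the floor. The last scene picture shows it upright in the bay.
- **Reset pin:** I took it from the block and put its steel end through the yellow-marked opening. It is still in the gripper, holding the button down.
- **Button:** In the last checks the pin pushed down with a steady 12 N, against the 4.5 N a full press needs. Its tip worked out at 0.090 m, where fully down is 0.091 m, and did not sink further when I raised the push from 7 to 12 N. The handle had not slipped in the pads. I judged the press from force and height, since the button itself was not visible then.
- **What was off:** The tool tilted over the moves and ended at 4.4°. About 4–5 N of side load remains on the pin, probably from the shaft touching the opening's wall. The wrist camera and the fixed cameras differed by about 2 mm, so I aligned the pin using the wrist view alone.

Everything else was left alone, and nothing looked moved in the last scene picture.

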